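# Change over the bonder's work stage

## Task

Change the aluminium work stage over to the next device: lift off the window clamp and lay it flat in the blue tray, lay the lead strip lengthwise on the black bed of the strip rest between its end stops, put the copper insert away in its own copper-marked dock, and then fit the dark steel insert into the empty stage. Both inserts must end fully down in their tapered pockets, level on the block's top face, and the clamp and strip must lie centred and flat; leave the orange jar where it stands.

Things in the scene. Friction and masses are not known exactly. Their poses are not given: they have to be found in the camera images.
- clamp_bar (a point): Window clamp, top of the stack: bright steel frame 62 (x) x 64 (y) x 5 mm with a window, crossed by a black bow handle; 0.12 kg. Point: centre of the handle bar, 12 wide (x) x 60 long (y) x 10 mm high, 17 mm of free space under it. Lugs reach 31 mm below the point, frame underside 27 mm. The frame rests on the strip, the lugs beside it; it lifts straight off.
- strip_mid (a point): Lead strip, second in the stack: grey with gold leads, 90 mm long (y), 6 mm thick, black tab 16 mm long, 9 mm high on one long edge. Strip from x = -11 to +19 mm, tab -19 to -11 mm: 38 mm wide over the tab, centred on the point, which is 3.5 mm above the underside. Lies loose on the copper insert's 24 mm wide land, which it overhangs, 6 mm above the insert's body. 0.05 kg.
- copper_insert_mid (a point): Copper-coloured insert in the stage, bottom of the stack. 52 x 112 x 30 mm, 0.3 kg: body 52 (x) x 112 (y) x 12 mm high, a land 24 x 96 mm 6 mm high on it, and below it a plug 12 mm deep tapering from 40 x 100 to 32 x 92 mm. Point: centre of the body (its underside 6 mm below, plug's end 18 mm below). Grip across x; the body stands clear above the block. Either way round fits.
- steel_insert_mid (a point): Dark steel insert in its dock. 52 x 112 x 30 mm, 0.3 kg: body 52 (x) x 112 (y) x 12 mm high, three pads 24 x 26 mm 6 mm high on it, and below it a plug 12 mm deep tapering from 40 x 100 to 32 x 92 mm. Point: centre of the body (its underside 6 mm below, plug's end 18 mm below). Grip across x; the body stands clear above the block. Either way round fits.
- stage_seat (a point): Work stage: fixed aluminium block 90 (x) x 140 (y) x 24 mm, a screw at each corner, black socket on one long side; carries the stack. Point: centre of the tapered pocket's mouth, on the top face; mouth 44 (x) x 104 (y) mm, floor 36 x 96 mm, 14 mm deep. A seated insert's body rests on the top face, its point 6 mm above this, with 2 mm play.
- dock_copper_seat (a point): Copper insert's dock: fixed white block 74 (x) x 126 (y) x 20 mm, copper-coloured bars on its long rims, empty at the start. Point: centre of the tapered pocket's mouth, on the top face; mouth 44 (x) x 104 (y) mm, floor 36 x 96 mm, 14 mm deep. A seated insert's body rests on the top face, its point 6 mm above this, with 2 mm play.
- dock_steel_seat (a point): Steel insert's dock: fixed white block 74 (x) x 126 (y) x 20 mm, dark bars on its long rims; holds the steel insert at the start. Point: centre of the tapered pocket's mouth, on the top face; mouth 44 (x) x 104 (y) mm, floor 36 x 96 mm, 14 mm deep. A seated insert's body rests on the top face, its point 6 mm above this, with 2 mm play.
- clamp_tray_floor (a point): Blue tray: fixed, open, 88 (x) x 102 (y) x 16 mm, inside 80 x 94 mm, grey lining. Point: centre of the lined floor, 10 mm below the rim.
- strip_rest_top (a point): Strip rest: fixed grey base 60 (x) x 126 (y) x 8 mm with a black bed 26 (x) x 88 (y) mm, 12 mm high, between two bright end stops 104 mm apart, 5.5 mm higher than the bed. Point: centre of the bed's top; the strip lies on it along y, overhanging its sides, either way round.
- flux_jar: Orange screw-cap jar with a black cap, 48 mm across, 50 mm high, a bystander. Origin: centre of its underside.

How it is judged (in metres and radians):
On the way, in this order (a step that is already met when the one before it is completed fails the run):
1. the window clamp lies flat in the blue tray (horizontal distance between clamp_bar and clamp_tray_floor below 0.02 m and angle between clamp_bar's own z axis and vertical below 0.08 rad and z of clamp_bar in the frame of clamp_tray_floor below 0.036 m), for 0.2 s.
2. the lead strip lies lengthwise on the bed of the strip rest (horizontal distance between strip_mid and strip_rest_top below 0.012 m and angle between strip_mid's own z axis and vertical below 0.08 rad and angle between the y axis of strip_mid and the y axis of strip_rest_top, either way round below 0.17 rad and z of strip_mid in the frame of strip_rest_top between 0 and 0.008 m), for 0.2 s.
3. the copper insert is fully seated in the copper-marked dock (horizontal distance between copper_insert_mid and dock_copper_seat below 0.005 m and z of copper_insert_mid in the frame of dock_copper_seat between 0.003 and 0.009 m and angle between copper_insert_mid's own z axis and vertical below 0.06 rad and angle between the y axis of copper_insert_mid and the y axis of dock_copper_seat, either way round below 0.1 rad), for 0.2 s.
4. the steel insert is fully seated in the stage (horizontal distance between steel_insert_mid and stage_seat below 0.005 m and z of steel_insert_mid in the frame of stage_seat between 0.003 and 0.009 m and angle between steel_insert_mid's own z axis and vertical below 0.06 rad and angle between the y axis of steel_insert_mid and the y axis of stage_seat, either way round below 0.1 rad), for 0.2 s.
At the end, for the whole second after the job is handed in: Clamp flat in the blue tray, within 20 mm of its centre; strip flat on the bed, within 12 mm of its centre and 0.17 rad of its length; copper insert in the copper-marked dock, steel insert in the stage, each within 5 mm of the pocket centre, 0.10 rad in yaw, 0.06 rad of level, 3 mm of full depth (all of step 1 and all of step 2 and all of step 3 and all of step 4); the robot touches nothing.
It fails at once if the orange jar is pushed away or knocked over (distance of flux_jar from where it was at the start of the episode above 0.02 m or angle between flux_jar's own z axis and vertical above 0.4 rad).
It also fails if it takes over 112 s, if anything falls off the work surface, if the arm or the gripper's body presses on something with over 40 N, if the wrist force passes 120 N, or if a joint passes its speed limit or range.

## Robot

A 6-joint arm with a two-finger parallel gripper is mounted at the origin on the work surface; the furniture and walls round the work are solid. World frame = base frame: x ahead of the robot, y to its left, z up, the work surface at z = 0. Lengths are in m, angles in degrees, forces in N, time in s.
With the tool pointing down it reaches from about 0.375 to 0.9 m from the base axis. Payload 3.1 kg.
Tool frame: the origin (TCP) lies on the centre line of the jaws, within the pads' length; the fingertips stand 8 mm ahead of it and the grasp point (between the pads) lies 11 mm behind it; y points along the fingers, x is the direction in which the jaws open and shut, and the axes are right-handed (so a half turn about y gives the same grasp; the last joint's range is limited). The gripper opens to 87 mm and grips with 3 to 60 N. Pads are 19 mm wide; open, the fingers measure 117 mm over their backs; the gripper's body (75 mm by 190 mm) begins 51 mm behind the grasp point.
Start: joints at [-74.399, 30.224, 82.088, -0, 67.689, -10.227], TCP at [0.272, -0.563, 0.2] pointing down, gripper open.
Joint ranges: [-176.69, 176.69], [-43.24, 126.21], [12.49, 139.97], [-82, 262], [0, 151.66], [-163.58, 163.58]. Speed limits (degrees/s): [159.86, 159.86, 180, 180, 180, 180].

## Interface

Orientations are given as a 3x3 rotation matrix whose columns are the frame's x, y, z axes.
In Python, from rig import read_state, imaging, job, spotter gives the robot as it stands.
- The arm moves only by the tool apply_moves, never from a script. Its argument "steps" is a list of rows, each an object of numbers: "x", "y", "z": the shift along the world's x, y, z in mm; "spin": the turn about the world's z in rad. In form: [{"x": .., "y": .., "z": .., "spin": ..}, ...]. A call has 1 to 12 rows; each row shifts and turns the pose as measured when the row begins; what a row does not reach is not made up. A row lasts 1/10 s, in which the tool goes at most 50 mm and 8.59 degrees, less where a joint would pass 70% of its speed; a pose out of reach is approached as far as the arm can. A call is refused whole if a number of a shift passes 50 or a number of a turn 0.15, either way. A call with a gripper value outside its range is refused whole. "grip" is the finger opening in mm, from 0 to 87, set as the call begins (left out, the last holds). The fingers move at their own pace and stop on an object; the grip force is fixed at half the most. Time passes only in rows, so rows that do not move let the fingers close. It gives the time, the measured TCP pose, the force and the opening at its end, in the units of the state.
- read_state(): the state, without advancing time (a new reading comes with each control period).
- imaging.capture(name): name is "scene" or "top" or "wrist"; returns the picture (420x560x3 uint8, red, green, blue); there is no depth.
- imaging.camera_params(name): a dict with "fov_y" (degrees; the focal length in pixels is half the picture's height over the tangent of half this angle, whatever the lens; pixels are square), "cx", "cy" (the principal point, pixels), "dist" ([k1, k2, p1, p2, k3] as OpenCV has them; the pictures are not rectified), "R" (3x3) and "t" (3): a world point X has camera coordinates R X + t. Camera axes: x right, y down, z forward; pixel columns grow to the right and rows downward; lengths in m; the calibration is good to about 2 mm. A picture is of the moment at which its call begins: read the wrist's pose just before it. camera_params takes no time and is no camera call; for the wrist camera it gives the pose at the moment of the call.
- job.hand_in(): hands the job in, once; it reports no verdict.
Trained networks look in the newest picture that a camera, given by its name, has taken for a name from the list of things; names that differ only in an ending like _2 or _b are one class to them, and where a whole thing is asked for, a point or a joint stands for the part that bears it (a point fixed in the world has none). Each returns a list of dicts, best first, with "score" (0 to 1); they miss things now and then, are a little off and sometimes report something else, mostly with a low value. They report only what shows in the picture. A call takes as long as a camera call.
- spotter.cut_out(name, camera): "mask" (420x560 bool, what is visible of it) and "rect" ([left, top, width, height] in pixels, round what is visible of it).
The state is a dict: "time_s": time; "joint_positions": joint angles; "qvel": joint speeds; "tau": joint torques, N m; "position": TCP position; "tcp_rot": TCP orientation; "force": force on the tool from outside, world axes, zero at the start; "moment": the same for the moment, N m; "opening": opening from 0.0 (shut) to 1.0 (fully open).
Only numpy, scipy, OpenCV 4.12 (cv2) and the standard library are available. Lean on these libraries where they do the work, as an engineer would, in place of code of your own. Each camera call takes 0.05 s, during which the arm holds its last target.

## Working session

There is one attempt and no reset: what is moved stays moved. The work goes in short steps, Python scripts to look and compute and a tool call to move; the robot and the scene stay as the last step left them, time stands still between calls to the robot, and variables do not carry over. Pictures are saved under pics/ and viewed, and the job is handed in when it is done.

Besides the shell and the picture viewer there is one more tool, called after "Emit:" by a JSON object that holds its "name" and its "arguments". apply_moves: Moves the arm, as the interface text tells. Its arguments: {"type":"object","properties":{"steps":{"type":"array"},"grip":{"type":"number"}},"required":["steps"]}

```bash
ls; mkdir -p pics
python3 - <<'E'
from rig import read_state, imaging
import cv2
s=read_state();print(s)
for n in ["scene","top","wrist"]:
    p=imaging.camera_params(n);print(n,p)
    im=imaging.capture(n);cv2.imwrite(f"pics/{n}0.png",im[:,:,::-1])
E
```

```text
pics
{'time_s': 0.0, 'joint_positions': array([-7.43998574e+01,  3.02782015e+01,  8.21565260e+01, -1.05295082e-04,
        6.76886644e+01, -1.02263844e+01]), 'qvel': array([-0.10502612, -0.02118694, -0.02933252, -0.04723817,  0.06857157,
        0.02217571]), 'tau': array([ 8.31208072e-04, -4.40035343e+01, -1.76589471e+01,  6.34415634e-02,
        5.84493263e-02, -1.64460089e-04]), 'position': array([ 0.27210217, -0.56179441,  0.19927911]), 'tcp_rot': array([[ 4.35647899e-01, -5.80787111e-04,  9.00116976e-01],
       [-9.00114668e-01,  2.07380357e-03,  4.35648120e-01],
       [-2.11968461e-03, -9.99997681e-01,  3.80673171e-04]]), 'force': array([0.53372477, 1.00458125, 0.85843942]), 'moment': array([ 0.02113648, -0.02539247,  0.03251974]), 'opening': 1.0013136724798843}
scene {'fov_y': 44.828245532237226, 'cx': 276.5153514496272, 'cy': 212.9756712248685, 'dist': array([-0.14135003,  0.        ,  0.        ,  0.        ,  0.        ]), 'R': array([[ 0.13337176,  0.99100547, -0.01096031],
       [ 0.68888808, -0.10065134, -0.71784575],
       [-0.71249224,  0.08818993, -0.6961159 ]]), 't': array([-0.01728486, -0.27568681,  1.66076927])}
top {'fov_y': 50.532094644374425, 'cx': 285.3810809478639, 'cy': 212.99221022342516, 'dist': array([0.04245705, 0.        , 0.        , 0.        , 0.        ]), 'R': array([[ 0.02736347, -0.99947289,  0.01746934],
       [-0.99414866, -0.02903625, -0.10404488],
       [ 0.10449728, -0.01452009, -0.99441917]]), 't': array([-0.04566159,  0.45020778,  1.14635604])}
wrist {'fov_y': 66.71009455957903, 'cx': 278.0187842899568, 'cy': 211.63417383291872, 'dist': array([0.01321183, 0.        , 0.        , 0.        , 0.        ]), 'R': array([[ 0.43645133, -0.89972637, -0.00163881],
       [-0.87125916, -0.42309524,  0.24879289],
       [-0.2245389 , -0.10715816, -0.96855532]]), 't': array([-0.62388963, -0.02980071,  0.38841381])}
```

View pics/scene0.png

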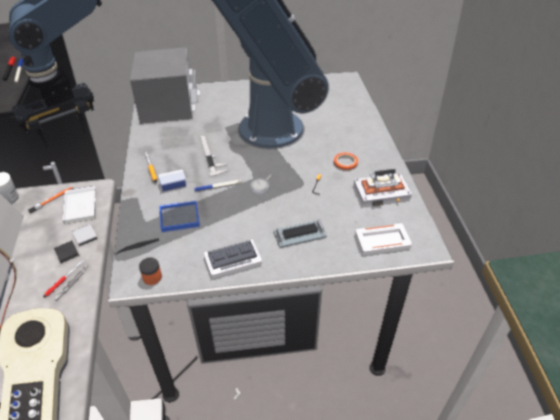

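View pics/top0.png

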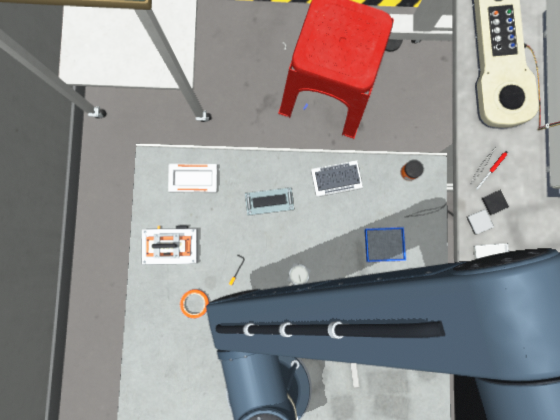

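View pics/wrist0.png

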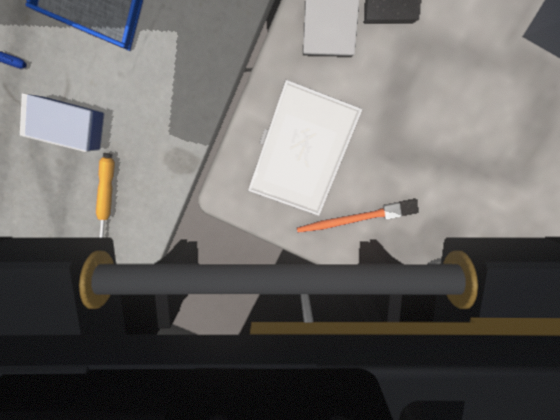

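```bash
cat > h.py <<'E'
import numpy as np, cv2
from rig import read_state, imaging, spotter
def KD(p):
    f=210/np.tan(np.radians(p['fov_y']/2));return np.array([[f,0,p['cx']],[0,f,p['cy']],[0,0,1]]),np.array(p['dist'])
def pix2w(p,uv,z):
    K,D=KD(p);n=cv2.undistortPoints(np.array(uv,float).reshape(-1,1,2),K,D).reshape(-1,2)
    R=np.array(p['R']);t=np.array(p['t']);C=-R.T@t
    d=np.c_[n,np.ones(len(n))]@R
    return C+d*((z-C[2])/d[:,2])[:,None]
def w2pix(p,X):
    K,D=KD(p);return cv2.projectPoints(np.array(X,float).reshape(-1,1,3),cv2.Rodrigues(np.array(p['R']))[0],np.array(p['t']),K,D)[0].reshape(-1,2)
def ortho(p,im,x0,x1,y0,y1,z,ppm):
    # image: up=+x, left=+y
    H=int((x1-x0)*ppm);W=int((y1-y0)*ppm)
    r,c=np.mgrid[0:H,0:W];X=np.stack([x1-(r+.5)/ppm,y1-(c+.5)/ppm,np.full(r.shape,z)],-1)
    uv=w2pix(p,X.reshape(-1,3)).reshape(H,W,2).astype(np.float32)
    return cv2.remap(im,uv[...,0],uv[...,1],cv2.INTER_CUBIC)
def grid(o,x0,x1,y0,y1,ppm,step=0.05):
    o=o.copy()
    for v in np.arange(np.ceil(x0/step)*step,x1,step):
        r=int((x1-v)*ppm);cv2.line(o,(0,r),(o.shape[1],r),(0,255,255),1);cv2.putText(o,f"{v:.2f}",(0,r-2),0,.4,(255,255,0),1)
    for v in np.arange(np.ceil(y0/step)*step,y1,step):
        c=int((y1-v)*ppm);cv2.line(o,(c,0),(c,o.shape[0]),(0,255,255),1);cv2.putText(o,f"{v:.2f}",(c+2,10),0,.4,(255,255,0),1)
    return o
E
python3 - <<'E'
from h import *
p=imaging.camera_params("top");im=cv2.imread("pics/top0.png")
a=(0.3,0.75,-0.4,0.4)
o=ortho(p,im,*a,0.02,1000);cv2.imwrite("pics/ortho0.png",grid(o,*a,1000))
E
```

```text
(no output)
```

View pics/ortho0.png

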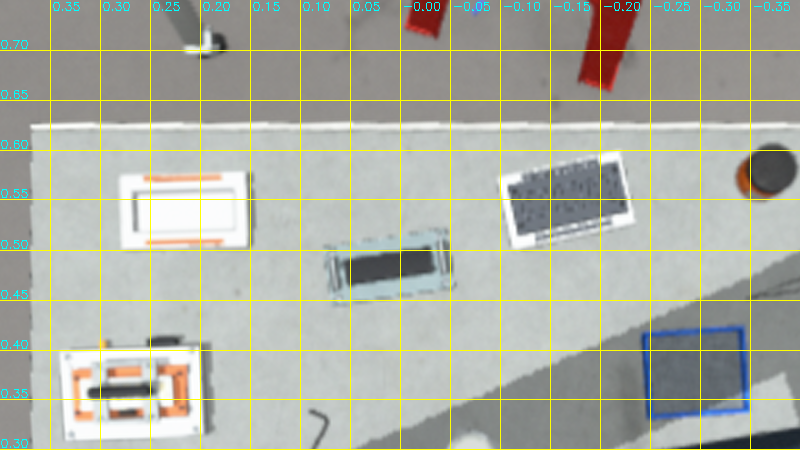

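Emit:
{"name": "apply_moves", "arguments": {"steps": [{"x":22,"y":20,"z":6,"spin":0.14},{"x":22,"y":20,"z":6,"spin":0.14},{"x":22,"y":20,"z":6,"spin":0.14},{"x":22,"y":20,"z":6,"spin":0.14},{"x":22,"y":20,"z":6,"spin":0.14},{"x":22,"y":20,"z":6,"spin":0.14},{"x":22,"y":20,"z":6,"spin":0.14},{"x":22,"y":20,"z":6,"spin":0.14},{"x":0,"y":0}], "grip": 87}}

```text
invalid input at $.steps[8]: expected keys x, y, z, spin
```

```bash
cat >> h.py <<'E'
def snap(cam,name,save=True):
    s=read_state();p=imaging.camera_params(cam);im=imaging.capture(cam)[:,:,::-1].copy()
    cv2.imwrite(f"pics/{name}.png",im);import pickle;pickle.dump((p,s),open(f"pics/{name}.pkl","wb"))
    return s,p,im
E
python3 - <<'E'
from h import *
s,p,im=snap("wrist","w1");print(s['time_s'],s['position'],s['joint_positions'],np.degrees(np.arctan2(s['tcp_rot'][1,0],s['tcp_rot'][0,0])))
E
```

```text
0.15 [ 0.27216986 -0.56194781  0.19950019] [-7.43968407e+01  3.02659027e+01  8.21404534e+01 -1.69423329e-03
  6.76900101e+01 -1.02270508e+01] -64.16913247535548
```

View pics/w1.png

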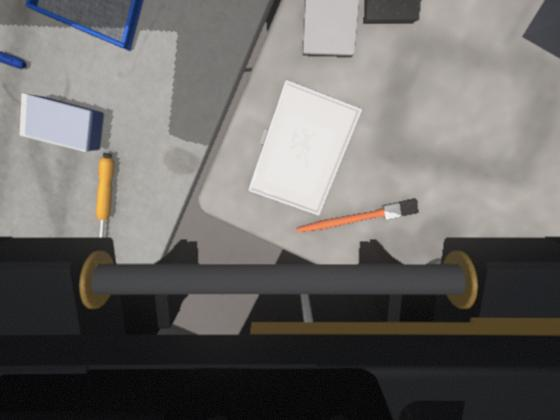

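The move was refused because a row was missing keys, so the picture still shows the start view. I'll send it again with every key.

Emit:
{"name": "apply_moves", "arguments": {"steps": [{"x":22,"y":20,"z":6,"spin":0.14},{"x":22,"y":20,"z":6,"spin":0.14},{"x":22,"y":20,"z":6,"spin":0.14},{"x":22,"y":20,"z":6,"spin":0.14},{"x":22,"y":20,"z":6,"spin":0.14},{"x":22,"y":20,"z":6,"spin":0.14},{"x":22,"y":20,"z":6,"spin":0.14},{"x":22,"y":20,"z":6,"spin":0.14},{"x":0,"y":0,"z":0,"spin":0}], "grip": 87}}

```text
time_s: 1.1
position: [0.452, -0.3953, 0.2466]
tcp_rot: [[0.999, -0.004, -0.042], [0.042, 0.002, 0.999], [-0.004, -1.0, 0.002]]
force: [0.1, 0.6, 0.3]
opening: 0.998
```

Run:
```python
from h import *
s,p,im=snap("wrist","w1");print(s['time_s'],s['position'],s['joint_positions'],np.degrees(np.arctan2(s['tcp_rot'][1,0],s['tcp_rot'][0,0])))
```

```text
1.1 [ 0.45200539 -0.3952716   0.24657022] [-51.76178018  25.6450649   82.42135447  -0.11411959  72.15430859
 -54.16060109] 2.4342214438880743
```

View pics/w1.png

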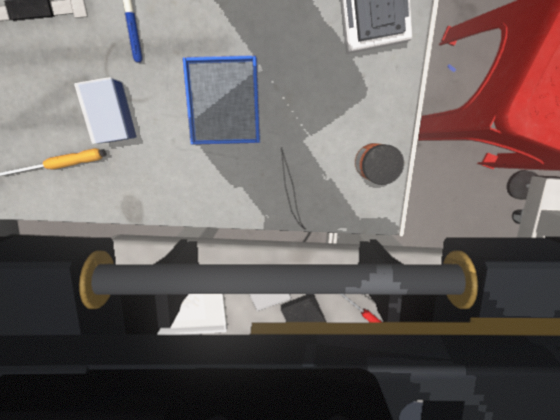

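Emit:
{"name": "apply_moves", "arguments": {"steps": [{"x":0,"y":40,"z":0,"spin":-0.02},{"x":0,"y":40,"z":0,"spin":-0.02},{"x":0,"y":40,"z":0,"spin":0},{"x":0,"y":0,"z":0,"spin":0}]}}

```text
time_s: 1.55
position: [0.4471, -0.2766, 0.2439]
tcp_rot: [[1.0, -0.009, 0.014], [-0.014, 0.001, 1.0], [-0.009, -1.0, 0.001]]
force: [0.3, -0.1, -1.2]
opening: 0.997
```

Run:
```python
from h import *
s,p,im=snap("wrist","w2");print(s['time_s'],s['position'],s['joint_positions'],np.degrees(np.arctan2(s['tcp_rot'][1,0],s['tcp_rot'][0,0])))
```

```text
1.55 [ 0.44713756 -0.27657018  0.24392374] [-43.73554945  19.77435485  92.82348568  -0.32327867  67.828622
 -42.8172668 ] -0.7948495965733426
```

Emit:
{"name": "apply_moves", "arguments": {"steps": [{"x":0,"y":45,"z":0,"spin":0},{"x":0,"y":45,"z":0,"spin":0},{"x":0,"y":45,"z":0,"spin":0},{"x":0,"y":45,"z":0,"spin":0},{"x":0,"y":0,"z":0,"spin":0}]}}

```text
time_s: 2.1
position: [0.4488, -0.1054, 0.2439]
tcp_rot: [[0.999, -0.004, 0.032], [-0.032, -0.009, 0.999], [-0.004, -1.0, -0.009]]
force: [0.1, 0.2, 0.5]
opening: 0.997
```

Run:
```python
from h import *
s,p,im=snap("wrist","w3");print(s['time_s'],s['position'],s['joint_positions'],np.degrees(np.arctan2(s['tcp_rot'][1,0],s['tcp_rot'][0,0])))
```

```text
2.1 [ 0.44880259 -0.10540578  0.24393459] [-26.72922065  14.22388366 101.44146418  -0.63672751  64.3117763
 -24.63782137] -1.816524161360395
```

Emit:
{"name": "apply_moves", "arguments": {"steps": [{"x":-10,"y":45,"z":0,"spin":0},{"x":0,"y":45,"z":0,"spin":0},{"x":0,"y":45,"z":0,"spin":0},{"x":0,"y":45,"z":0,"spin":0},{"x":0,"y":0,"z":0,"spin":0}]}}

```text
time_s: 2.65
position: [0.4481, 0.0643, 0.2452]
tcp_rot: [[0.999, 0.007, 0.051], [-0.051, -0.02, 0.998], [0.008, -1.0, -0.019]]
force: [0.5, -0.1, 0.5]
opening: 0.997
```

Run:
```python
from h import *
s,p,im=snap("wrist","w4");print(s['time_s'],s['position'],s['joint_positions'],np.degrees(np.arctan2(s['tcp_rot'][1,0],s['tcp_rot'][0,0])))
a=[cv2.imread(f"pics/w{i}.png")[:260] for i in (2,3,4)]
snap("top","top1")
cv2.imwrite("pics/c.png",np.vstack(a)[:,:])
```

```text
2.65 [0.44809433 0.06430724 0.24519236] [ -5.21616172  13.25301826 102.63250812  -1.21430561  63.59411539
  -1.74649875] -2.929894733952525
```

View pics/c.png

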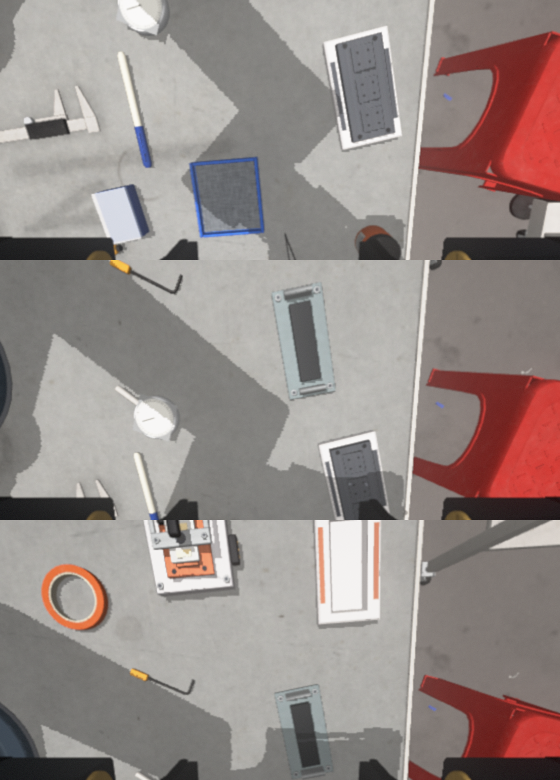

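Emit:
{"name": "apply_moves", "arguments": {"steps": [{"x":-5,"y":30,"z":0,"spin":0.02},{"x":-5,"y":30,"z":0,"spin":0.02},{"x":0,"y":30,"z":0,"spin":0.01},{"x":0,"y":0,"z":0,"spin":0}]}}

```text
time_s: 3.15
position: [0.4451, 0.1422, 0.2452]
tcp_rot: [[1.0, 0.012, 0.02], [-0.019, -0.026, 0.999], [0.013, -1.0, -0.026]]
force: [-0.1, -0.5, -0.3]
opening: 1.001
```

Run:
```python
from h import *
s,p,im=snap("wrist","w5");print(s['time_s'],s['position'],s['joint_positions'],np.degrees(np.arctan2(s['tcp_rot'][1,0],s['tcp_rot'][0,0])))
```

```text
3.15 [0.44512121 0.14224633 0.24521743] [  5.10443084  14.51472898 100.79273114  -1.73347336  64.12406147
   6.97859462] -1.1156604784836446
```

View pics/w5.png

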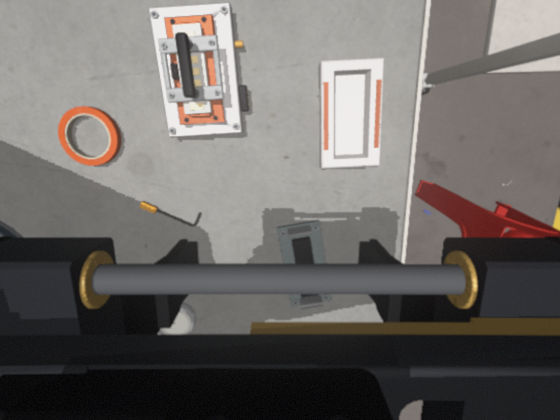

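```bash
cat >> h.py <<'E'
import pickle
def ov(name,cx,cy,z,hw=0.09,ppm=1800):
    p,s=pickle.load(open(f"pics/{name}.pkl","rb"));im=cv2.imread(f"pics/{name}.png")
    a=(cx-hw,cx+hw,cy-hw,cy+hw);return grid(ortho(p,im,*a,z,ppm),*a,ppm,0.02)
E
python3 - <<'E'
from h import *
r1=np.hstack([ov("w5",0.36,0.267,0.024),ov("w5",0.54,0.214,0.020)])
cv2.imwrite("pics/o1.png",r1)
r2=np.hstack([ov("w2",0.55,-0.167,0.02),ov("w2",0.377,-0.295,0.016)])
cv2.imwrite("pics/o2.png",r2)
r3=np.hstack([ov("w3",0.485,0.01,0.008),ov("top1",0.485,0.01,0.008)])
cv2.imwrite("pics/o3.png",r3)
E
```

```text
(no output)
```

View pics/o1.png

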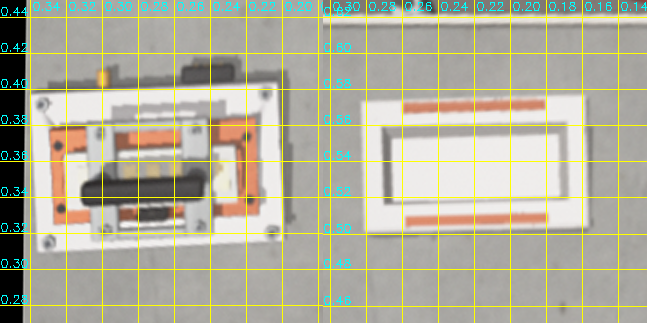

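View pics/o2.png

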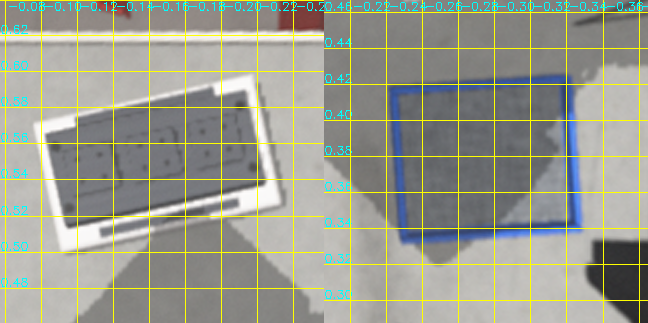

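View pics/o3.png

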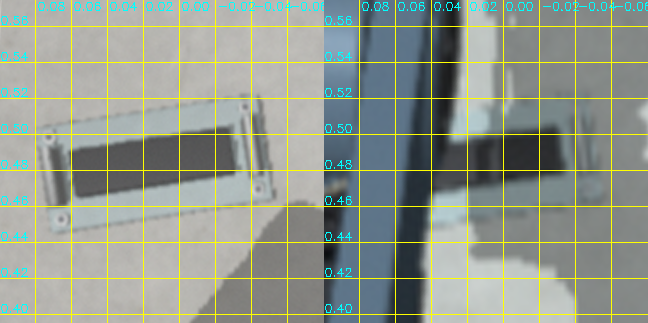

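```bash
cat >> h.py <<'E'
from scipy.optimize import minimize
def rectpts(x,y,yaw,wx,wy,n=60):
    l=np.linspace(-.48,.48,n);P=[];N=[]
    for s in(-1,1):
        P+=[np.c_[np.full(n,s*wx/2),l*wy],np.c_[l*wx,np.full(n,s*wy/2)]]
    P=np.vstack(P);c,sn=np.cos(yaw),np.sin(yaw)
    return np.c_[x+c*P[:,0]-sn*P[:,1],y+sn*P[:,0]+c*P[:,1]]
def fit(name,x,y,yaw,rects,ch=None,sig=1.0):
    """rects: list of (wx,wy,z,sign, dx,dy); sign +1 inside brighter, -1 darker,0 either"""
    p,s=pickle.load(open(f"pics/{name}.pkl","rb"));im=cv2.imread(f"pics/{name}.png")
    g=cv2.cvtColor(im,cv2.COLOR_BGR2GRAY) if ch is None else im[...,ch]
    g=g.astype(np.float32)
    def samp(v,sg):
        val=0
        for r in rects:
            wx,wy,z,sign=r[:4]
            A=rectpts(*v,wx-2*sg,wy-2*sg);B=rectpts(*v,wx+2*sg,wy+2*sg)
            def q(P):
                uv=w2pix(p,np.c_[P,np.full(len(P),z)]).astype(np.float32)
                return cv2.remap(g,uv[:,0].reshape(-1,1),uv[:,1].reshape(-1,1),cv2.INTER_LINEAR).ravel()
            d=np.clip(q(A)-q(B),-80,80); val+=(np.abs(d) if sign==0 else d*sign).mean()
        return -val
    v=np.array([x,y,yaw])
    for sg in(.004,.002,.0012):
        sim=v+np.vstack([np.zeros(3),np.diag([.004,.004,.04])])
        v=minimize(samp,v,args=(sg,),method='Nelder-Mead',options=dict(initial_simplex=sim,xatol=1e-5,fatol=1e-3)).x
    return np.round(v,4),round(-samp(v,.0012),1)
E
python3 - <<'E'
from h import *
print("stage",fit("w5",.358,.27,.04,[(.09,.14,.024,1)]), fit("top1",.358,.27,.04,[(.09,.14,.024,1)]),fit("top0" ,.358,.27,.04,[(.09,.14,.024,1)]) if 0 else '')
for n in("w5","w4","top1"):
  print("cud",n,fit(n,.539,.214,.01,[(.074,.126,.020,1)]),fit(n,.539,.214,.01,[(.044,.104,.020,-1)]))
for n in("w2","top1"):
  print("std",n,fit(n,.55,-.167,.18,[(.074,.126,.020,1)]),fit(n,.55,-.167,.18,[(.052,.112,.032,-1)]))
for n in("w1","w2","top1"):
  print("tray",n,fit(n,.377,-.295,.03,[(.088,.102,.016,0)]),fit(n,.377,-.295,.03,[(.08,.094,.016,0)]))
for n in("w3","w4","w5"):
  print("rest",n,fit(n,.484,.01,.15,[(.06,.126,.008,0)]),fit(n,.484,.01,.15,[(.026,.088,.012,-1)]))
E
```

```text
stage (array([0.357 , 0.2714, 0.0512]), np.float32(53.2)) (array([0.3554, 0.2662, 0.0599]), np.float32(18.1)) 
cud w5 (array([0.5392, 0.2199, 0.0228]), np.float32(50.5)) (array([0.539 , 0.2194, 0.0294]), np.float32(57.8))
cud w4 (array([0.5477, 0.2198, 0.0276]), np.float32(25.5)) (array([0.5388, 0.2192, 0.026 ]), np.float32(35.4))
cud top1 (array([ 0.5331,  0.2207, -0.1471]), np.float32(2.8)) (array([ 0.538 ,  0.2226, -0.233 ]), np.float32(14.6))
std w2 (array([ 0.5572, -0.1625,  0.2161]), np.float32(39.6)) (array([ 0.5491, -0.1646,  0.2166]), np.float32(66.4))
std top1 (array([ 0.5571, -0.1652,  0.2217]), np.float32(20.1)) (array([ 0.5495, -0.166 ,  0.2142]), np.float32(53.9))
tray w1 (array([ 0.3786, -0.2963,  0.067 ]), np.float32(35.6)) (array([ 0.3775, -0.2997,  0.0685]), np.float32(35.5))
tray w2 (array([ 0.3789, -0.2947,  0.0707]), np.float32(37.3)) (array([ 0.3766, -0.2913,  0.0749]), np.float32(27.9))
tray top1 (array([ 0.3782, -0.2952,  0.0684]), np.float32(37.4)) (array([ 0.3808, -0.2913,  0.0627]), np.float32(26.9))
rest w3 (array([0.4856, 0.0137, 0.1547]), np.float32(20.8)) (array([0.4844, 0.0149, 0.152 ]), np.float32(55.4))
rest w4 (array([0.4854, 0.0168, 0.1504]), np.float32(13.4)) (array([0.4846, 0.0148, 0.1493]), np.float32(46.4))
rest w5 (array([ 0.4972,  0.0194, -0.0386]), np.float32(14.2)) (array([0.4838, 0.0158, 0.1375]), np.float32(14.9))
```

Emit:
{"name": "apply_moves", "arguments": {"steps": [{"x":-28,"y":12,"z":0,"spin":0.03},{"x":-28,"y":12,"z":0,"spin":0.03},{"x":-25,"y":10,"z":0,"spin":0.02},{"x":0,"y":0,"z":0,"spin":0}]}}

```text
time_s: 3.6
position: [0.3672, 0.1658, 0.2446]
tcp_rot: [[0.999, 0.015, -0.048], [0.048, -0.031, 0.998], [0.014, -0.999, -0.032]]
force: [0.1, -0.4, -0.4]
opening: 1.0
```

Run:
```python
from h import *
s,p,im=snap("wrist","w6");print(s['time_s'],s['position'],s['joint_positions'],s['tcp_rot'])
print("stage",fit("w6",.358,.27,.05,[(.09,.14,.024,1)]))
print("copperbody",fit("w6",.358,.27,.05,[(.052,.112,.036,0)]))
print("handle",fit("w6",.358,.27,.05,[(.012,.06,.08,-1)]))
print("strip",fit("w6",.358,.27,.05,[(.030,.09,.048,0)]))
print("cud",fit("w6",.539,.219,.027,[(.044,.104,.020,-1)]))
cv2.imwrite("pics/o4.png",np.hstack([ov("w6",.357,.27,.08),ov("w6",.357,.27,.048)]))
```

```text
3.6 [0.36717721 0.16576014 0.2445725 ] [  9.92304405   9.08781166 108.53084248  -2.18034548  61.83826246
   8.18705566] [[ 0.99873636  0.01540812 -0.04783592]
 [ 0.0483007  -0.03135507  0.99834057]
 [ 0.01388265 -0.99938954 -0.03205967]]
stage (array([0.356 , 0.2704, 0.052 ]), np.float32(42.7))
copperbody (array([0.3568, 0.2693, 0.0458]), np.float32(47.2))
handle (array([0.3566, 0.2678, 0.0466]), np.float32(70.6))
strip (array([0.3558, 0.2699, 0.0522]), np.float32(51.7))
cud (array([0.5388, 0.2196, 0.0304]), np.float32(47.8))
```

View pics/w6.png

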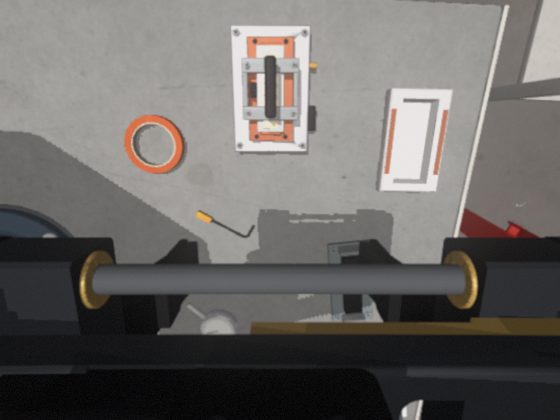

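View pics/o4.png

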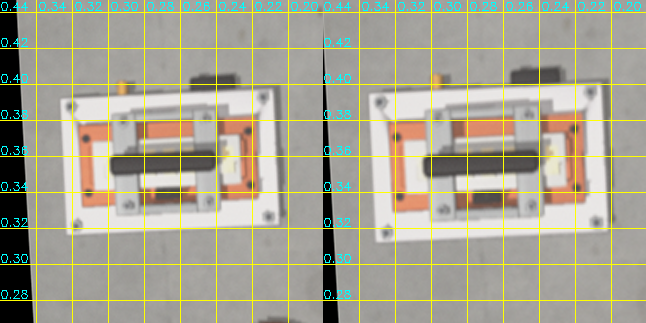

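Emit:
{"name": "apply_moves", "arguments": {"steps": [{"x":-3,"y":26,"z":-30,"spin":0},{"x":-3,"y":26,"z":-30,"spin":0},{"x":-3,"y":26,"z":-30,"spin":0},{"x":-2,"y":25,"z":-30,"spin":0},{"x":0,"y":0,"z":0,"spin":0}]}}

```text
time_s: 4.15
position: [0.3753, 0.2651, 0.1235]
tcp_rot: [[0.999, 0.039, -0.029], [0.03, -0.031, 0.999], [0.038, -0.999, -0.032]]
force: [-0.6, -0.9, -0.2]
opening: 1.003
```

Run:
```python
from h import *
s,p,im=snap("wrist","w7")
print(s['position'],s['time_s'])
```

```text
[0.37531955 0.2651241  0.12348403] 4.15
```

View pics/w7.png

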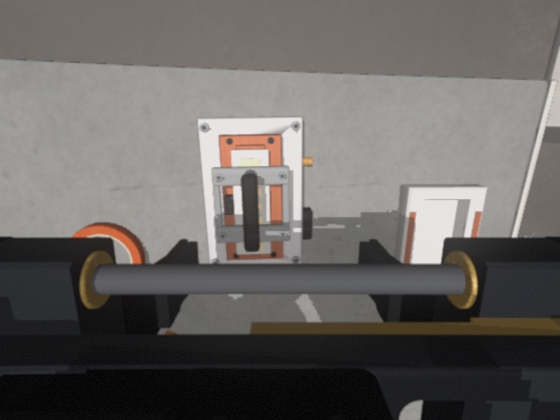

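Emit:
{"name": "apply_moves", "arguments": {"steps": [{"x":-6,"y":1,"z":-5,"spin":0.01},{"x":-6,"y":1,"z":-5,"spin":0.01},{"x":-6,"y":1,"z":-5,"spin":0},{"x":0,"y":0,"z":-5,"spin":0},{"x":0,"y":0,"z":-5,"spin":0}]}}

```text
time_s: 4.7
position: [0.3626, 0.2647, 0.1024]
tcp_rot: [[0.998, 0.051, -0.044], [0.045, -0.028, 0.999], [0.05, -0.998, -0.03]]
force: [-0.7, -0.3, -0.2]
opening: 1.002
```

Run:
```python
from h import *
s=read_state()
print(s['position'],s['time_s'],s['tcp_rot'],s['joint_positions'],s['qvel'])
print("handle",fit("w7",.3566,.268,.05,[(.012,.06,.08,-1)]))
print("stage",fit("w7",.3566,.27,.05,[(.09,.14,.024,1)]))
```

```text
[0.36260418 0.26467587 0.10237906] 4.7 [[ 0.99773628  0.0510514  -0.04377283]
 [ 0.04523218 -0.02778919  0.99858991]
 [ 0.04976301 -0.99830933 -0.03003545]] [ 23.79015157  26.21259316 113.35273638  -4.24203349  38.47440753
  24.51382478] [-0.23310428  5.31832765  3.4052505  -0.72500157 -8.52617497  0.88711498]
handle (array([0.357 , 0.2721, 0.0411]), np.float32(73.5))
stage (array([0.3549, 0.2754, 0.0276]), np.float32(31.7))
```

Emit:
{"name": "apply_moves", "arguments": {"steps": [{"x":0,"y":0,"z":0,"spin":0},{"x":0,"y":0,"z":0,"spin":0},{"x":0,"y":0,"z":0,"spin":0}]}}

```text
time_s: 5.0
position: [0.3626, 0.2645, 0.1022]
tcp_rot: [[0.998, 0.051, -0.044], [0.045, -0.028, 0.999], [0.05, -0.998, -0.03]]
force: [0.3, -0.4, -0.0]
opening: 1.004
```

Run:
```python
from h import *
s,p,im=snap("wrist","w8")
print(s['position'],s['time_s'],s['tcp_rot'],s['joint_positions'],s['qvel'])
print("handle",fit("w8",.3566,.268,.05,[(.012,.06,.08,-1)]))
print("stage",fit("w8",.3566,.27,.05,[(.09,.14,.024,1)]))
```

```text
[0.36261885 0.26447289 0.10224287] 5.0 [[ 0.99773298  0.05114114 -0.04374345]
 [ 0.04520862 -0.02785232  0.99858922]
 [ 0.04985063 -0.99830298 -0.0301012 ]] [ 23.76855881  26.2218738  113.37643943  -4.25292338  38.43753851
  24.50380575] [-0.00971626 -0.13587444 -0.21582697 -0.04594054 -0.04117068 -0.04110888]
handle (array([0.3563, 0.2731, 0.0503]), np.float32(61.9))
stage (array([0.3579, 0.269 , 0.0466]), np.float32(30.8))
```

Emit:
{"name": "apply_moves", "arguments": {"steps": [{"x":0,"y":0,"z":40,"spin":0}]}}

```text
time_s: 5.15
position: [0.3596, 0.263, 0.139]
tcp_rot: [[0.998, 0.041, -0.044], [0.045, -0.032, 0.998], [0.039, -0.999, -0.034]]
force: [0.8, -0.6, 0.1]
opening: 1.0
```

```bash
cat >> h.py <<'E'
def st():
    s=read_state();j=s['joint_positions'];print('t %.2f'%s['time_s'],np.round(s['position'],4),'yaw %.4f'%np.arctan2(s['tcp_rot'][1,0],s['tcp_rot'][0,0]),'tilt',np.round(s['tcp_rot'][:2,1],4),'F',np.round(s['force'],1),'op %.1f'%(s['opening']*87),'j',np.round(j,1));return s
E
python3 - <<'E'
from h import *
st();imaging.capture("top");imaging.capture("top");st()
E
```

```text
t 5.15 [0.3596 0.263  0.139 ] yaw 0.0452 tilt [ 0.0408 -0.0324] F [ 0.8 -0.6  0.1] op 87.0 j [ 23.7  22.2 111.4  -3.7  45.1  23.8]
t 5.25 [0.3656 0.2659 0.1453] yaw 0.0454 tilt [ 0.0586 -0.0245] F [1.3 0.4 0.7] op 86.7 j [ 23.8  21.5 111.   -3.7  45.   23.8]
```

Emit:
{"name": "apply_moves", "arguments": {"steps": [{"x":-6,"y":0,"z":-40,"spin":0}]}}

```text
time_s: 5.35
position: [0.3655, 0.2687, 0.1092]
tcp_rot: [[0.996, 0.073, -0.043], [0.045, -0.018, 0.999], [0.073, -0.997, -0.021]]
force: [1.0, -0.8, -1.1]
opening: 0.998
```

Run:
```python
from h import *
st();imaging.capture("top");st();imaging.capture("top");st()
```

```text
t 5.35 [0.3655 0.2687 0.1092] yaw 0.0450 tilt [ 0.0734 -0.0178] F [ 1.  -0.8 -1.1] op 86.8 j [ 24.1  25.3 113.4  -4.3  37.9  24.9]
t 5.40 [0.3581 0.2655 0.1021] yaw 0.0451 tilt [ 0.0562 -0.0253] F [-1.3 -0.4 -4. ] op 87.1 j [ 24.1  26.  114.   -4.3  37.7  25. ]
t 5.45 [0.3564 0.2646 0.1029] yaw 0.0458 tilt [ 0.0515 -0.0277] F [-0.9 -0.6  0.4] op 87.3 j [ 24.1  25.9 114.   -4.3  38.1  24.9]
```

Emit:
{"name": "apply_moves", "arguments": {"steps": [{"x":0,"y":0,"z":25,"spin":0},{"x":0,"y":0,"z":25,"spin":0},{"x":0,"y":0,"z":25,"spin":0},{"x":0,"y":0,"z":25,"spin":0},{"x":0,"y":0,"z":0,"spin":0}]}}

```text
time_s: 5.95
position: [0.353, 0.263, 0.2064]
tcp_rot: [[0.998, 0.042, -0.046], [0.047, -0.032, 0.998], [0.04, -0.999, -0.034]]
force: [0.4, 0.4, -0.0]
opening: 1.004
```

```bash
cat > s.py <<'E'
from h import *
imaging.capture("top");imaging.capture("top");st()
E
python3 s.py
```

```text
t 6.05 [0.351  0.262  0.2038] yaw 0.0468 tilt [ 0.0364 -0.0344] F [-0.5 -0.  -0.5] op 87.3 j [ 24.1  15.4 107.8  -3.2  55.7  23.2]
```

Emit:
{"name": "apply_moves", "arguments": {"steps": [{"x":0,"y":0,"z":-45,"spin":0}]}}

```text
time_s: 6.15
position: [0.3552, 0.2641, 0.1618]
tcp_rot: [[0.998, 0.048, -0.045], [0.047, -0.029, 0.998], [0.047, -0.998, -0.031]]
force: [0.9, 0.8, -1.0]
opening: 1.0
```

```bash
python3 s.py
```

```text
t 6.25 [0.3465 0.2599 0.1546] yaw 0.0468 tilt [ 0.0244 -0.0398] F [-1.1 -0.2 -0.5] op 87.1 j [ 24.1  20.1 111.3  -3.6  48.3  23.8]
```

```bash
python3 s.py
```

```text
t 6.35 [0.3494 0.2613 0.1576] yaw 0.0469 tilt [ 0.0314 -0.0367] F [0.4 0.1 1.1] op 87.0 j [ 24.1  19.8 111.   -3.5  48.5  23.8]
```

Emit:
{"name": "apply_moves", "arguments": {"steps": [{"x":0,"y":0,"z":-30,"spin":0}]}}

```text
time_s: 6.45
position: [0.3529, 0.263, 0.1304]
tcp_rot: [[0.998, 0.04, -0.046], [0.047, -0.033, 0.998], [0.038, -0.999, -0.035]]
force: [-0.5, -0.3, -0.3]
opening: 1.001
```

Run:
```python
from h import *
for i in range(4): st();imaging.capture("top")
st()
```

```text
t 6.45 [0.3529 0.263  0.1304] yaw 0.0470 tilt [ 0.0399 -0.0328] F [-0.5 -0.3 -0.3] op 87.1 j [ 24.1  22.8 112.5  -3.9  43.4  24.2]
t 6.50 [0.3486 0.2608 0.1254] yaw 0.0466 tilt [ 0.0287 -0.0379] F [-0.8 -0.3 -2.8] op 86.8 j [ 24.1  23.3 112.9  -3.9  43.3  24.3]
t 6.55 [0.3478 0.2605 0.1265] yaw 0.0469 tilt [ 0.0267 -0.0389] F [-0.5 -0.  -0.5] op 86.8 j [ 24.1  23.1 112.9  -3.9  43.6  24.2]
t 6.60 [0.3486 0.2609 0.1276] yaw 0.0469 tilt [ 0.0288 -0.0379] F [-0.2  1.1  0.9] op 87.1 j [ 24.1  23.  112.8  -3.9  43.6  24.2]
t 6.65 [0.3495 0.2613 0.1283] yaw 0.0470 tilt [ 0.0312 -0.0368] F [0.8 0.3 0.1] op 86.7 j [ 24.1  23.  112.7  -3.9  43.6  24.2]
```

Emit:
{"name": "apply_moves", "arguments": {"steps": [{"x":6,"y":8,"z":-28,"spin":0}]}}

```text
time_s: 6.75
position: [0.3579, 0.2704, 0.1036]
tcp_rot: [[0.998, 0.039, -0.045], [0.047, -0.034, 0.998], [0.037, -0.999, -0.035]]
force: [0.8, 0.9, 0.2]
opening: 0.998
```

```bash
python3 s.py
python3 - <<'E'
from h import *
s,p,im=snap("wrist","w9");st()
print("handle",fit("w9",.3566,.268,.05,[(.012,.06,.08,-1)]))
E
```

```text
t 6.85 [0.3561 0.2697 0.1002] yaw 0.0473 tilt [ 0.0308 -0.037 ] F [-0.2 -0.9  0.5] op 86.8 j [ 24.8  26.7 112.7  -4.2  39.9  25.3]
t 6.90 [0.3557 0.2695 0.1009] yaw 0.0475 tilt [ 0.0307 -0.0371] F [-0.5 -0.5  0.6] op 86.9 j [ 24.8  26.6 112.8  -4.2  40.   25.2]
handle (array([0.3561, 0.2785, 0.0417]), np.float32(56.5))
```

View pics/w9.png

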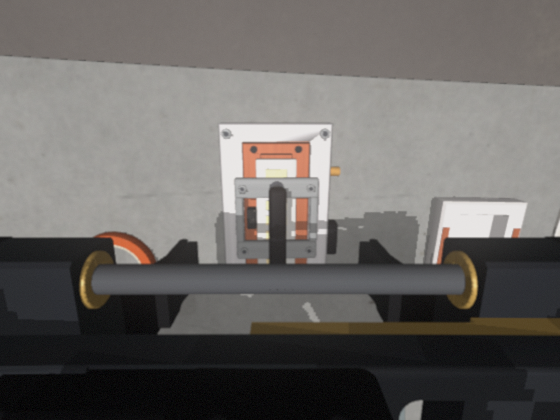

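Emit:
{"name": "apply_moves", "arguments": {"steps": [{"x":1,"y":0,"z":-34,"spin":0}]}}

```text
time_s: 7.0
position: [0.3602, 0.2712, 0.0705]
tcp_rot: [[0.998, 0.04, -0.047], [0.048, -0.033, 0.998], [0.039, -0.999, -0.035]]
force: [1.7, 0.3, -0.8]
opening: 1.002
```

```bash
python3 s.py
python3 - <<'E'
from h import *
s,p,im=snap("scene","sc9");p=imaging.camera_params("scene")
c=w2pix(p,[[.357,.27,.05]])[0];print(c)
x,y=int(c[0]),int(c[1]);cv2.imwrite("pics/sc9c.png",cv2.resize(im[y-60:y+50,x-70:x+70],None,fx=5,fy=5,interpolation=cv2.INTER_CUBIC))
st()
E
```

```text
t 7.10 [0.3553 0.2687 0.0662] yaw 0.0476 tilt [ 0.0269 -0.0391] F [ 0.8 -0.8  0.9] op 86.8 j [ 24.7  30.7 114.2  -4.7  34.7  25.9]
[384.24540135 179.34651057]
t 7.15 [0.3558 0.2689 0.0672] yaw 0.0476 tilt [ 0.0284 -0.0384] F [-0.4 -0.1  0.1] op 86.8 j [ 24.7  30.6 114.1  -4.7  34.8  25.8]
```

View pics/sc9c.png

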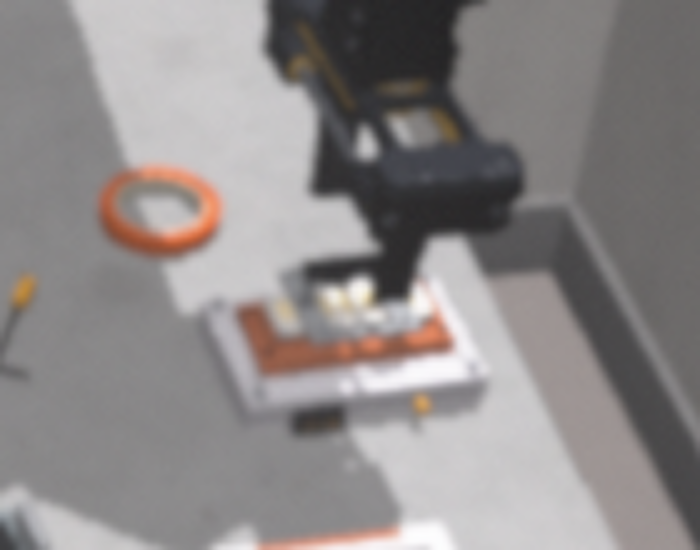

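Run:
```python
from h import *
p,s=pickle.load(open("pics/sc9.pkl","rb"));im=cv2.imread("pics/sc9.png")
# draw expected handle box and finger pads
def box(c,yaw,d,z0,z1):
    P=[]
    for sx in(-1,1):
        for sy in(-1,1):
            for z in(z0,z1):
                x,y=sx*d[0]/2,sy*d[1]/2
                P.append([c[0]+np.cos(yaw)*x-np.sin(yaw)*y,c[1]+np.sin(yaw)*x+np.cos(yaw)*y,z])
    return P
x0,y0=314,119
big=cv2.resize(im[y0:y0+110,x0:x0+140],None,fx=5,fy=5,interpolation=cv2.INTER_CUBIC)
def draw(P,col):
    for u in w2pix(p,P): cv2.circle(big,(int((u[0]-x0+.5)*5),int((u[1]-y0+.5)*5)),4,col,-1)
draw(box((.3565,.270),.048,(.012,.06),.07,.08),(0,255,0))
draw(box((.3565,.270),.05,(.09,.14),.024,.0),(255,0,0))
draw(box((.3558+.0435+.007,.269),.048,(.015,.019),.059,.09),(0,0,255))
cv2.imwrite("pics/sc9d.png",big)
```

```text
(no output)
```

View pics/sc9d.png

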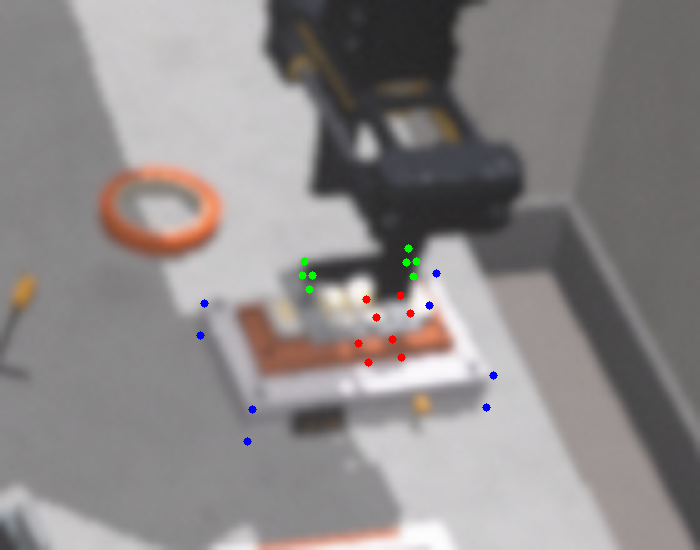

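Run:
```python
from h import *
p,s=pickle.load(open("pics/sc9.pkl","rb"));im=cv2.imread("pics/sc9.png")
for sx in(-1,1):
  for z in(.059,.13): print(sx,z,(w2pix(p,[[.356+sx*.05,.269,z]])[0]-[314,119])*5)
x0,y0=354,129
big=cv2.resize(im[y0:y0+64,x0:x0+80],None,fx=9,fy=9,interpolation=cv2.INTER_CUBIC)
cv2.imwrite("pics/sc9e.png",big)
snap("wrist","w10")
```

```text
-1 0.059 [325.88060644 231.69581058]
-1 0.13 [341.98039781 130.09653469]
1 0.059 [377.60534932 347.79110746]
1 0.13 [396.73512748 244.75337634]
```

View pics/sc9e.png

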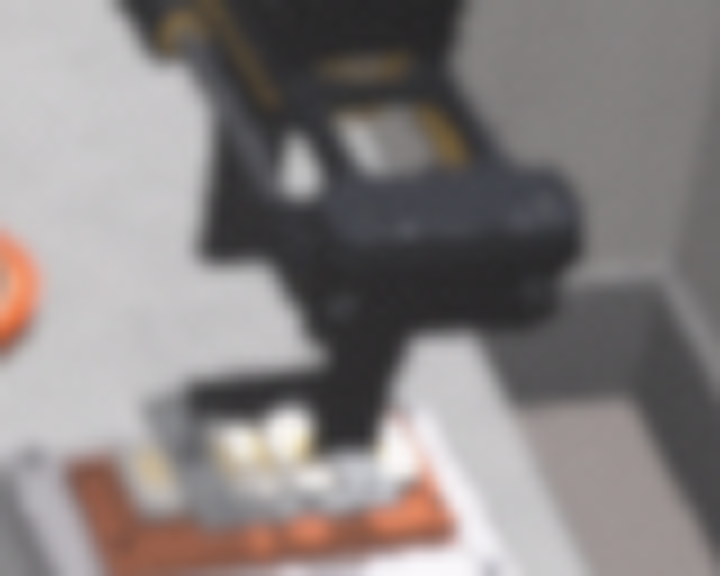

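View pics/w10.png

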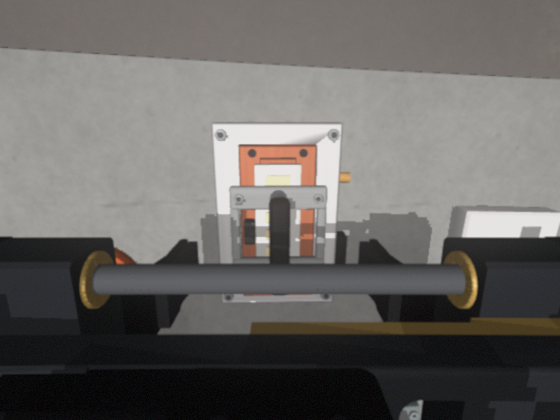

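Run:
```python
from h import *
p,s=pickle.load(open("pics/sc9.pkl","rb"))
s0=(.272,-.563,.2);R=np.array([[.4356,-.0006,.9],[-.9,.002,.4356],[-.002,-1,0]])
im=cv2.imread("pics/scene0.png")
big=cv2.resize(im[60:160,0:120],None,fx=6,fy=6,interpolation=cv2.INTER_CUBIC)
for dx in(-.0435,-.0585,.0435,.0585):
  for dy,c in((.008,(0,0,255)),(-.011,(0,255,0)),(-.062,(255,0,0))):
    for dz in (-.0095,.0095):
      u=w2pix(p,[np.array(s0)+R@[dx,dy,dz]])[0];cv2.circle(big,(int((u[0]+.5)*6),int((u[1]-60+.5)*6)),3,c,-1)
cv2.imwrite("pics/g0.png",big)
```

```text
(no output)
```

View pics/g0.png

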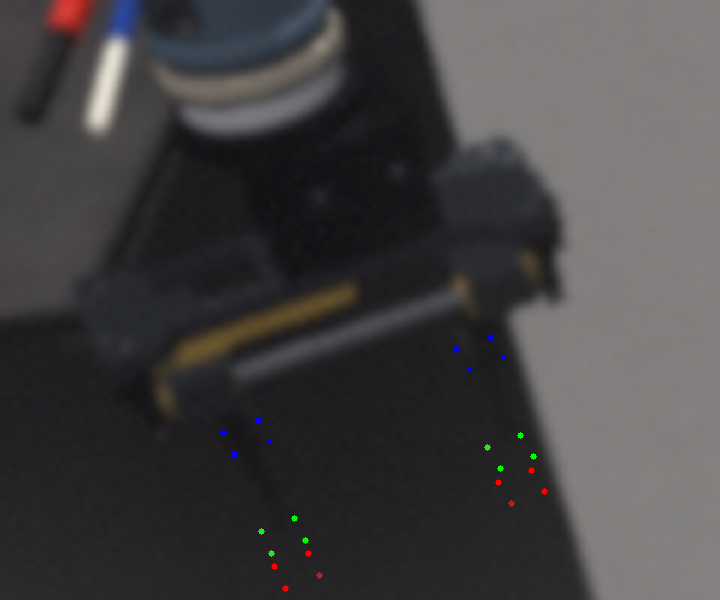

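Run:
```python
from h import *
im=cv2.imread("pics/scene0.png").astype(float)
big=cv2.resize(np.clip((im[60:160,0:120]-10)*5,0,255).astype(np.uint8),None,fx=6,fy=6,interpolation=cv2.INTER_CUBIC)
im=cv2.imread("pics/top1.png").astype(float)
p,s=pickle.load(open("pics/top1.pkl","rb"));print(s['position'])
cv2.imwrite("pics/g1.png",big)
```

```text
[0.44880078 0.06201144 0.2452278 ]
```

View pics/g1.png

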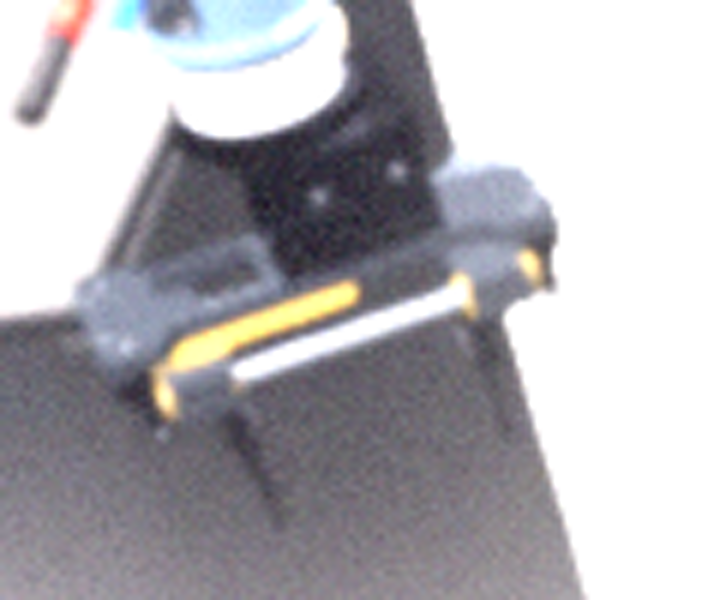

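Run:
```python
from h import *
import h
for n,(x,y,a),rs in (("w6",(.3565,.27,.05),[(.09,.14,.024,1)]),("w5",(.539,.2195,.027),[(.044,.104,.02,-1)]),("w5",(.539,.2195,.027),[(.074,.126,.02,1)]),("w2",(.378,-.295,.07),[(.088,.102,.016,0)]),("w2",(.549,-.165,.216),[(.052,.112,.032,-1)])):
  p0,s=pickle.load(open(f"pics/{n}.pkl","rb"))
  out=[]
  for dz in np.arange(-.04,.041,.01):
    p=dict(p0);C=-p0['R'].T@p0['t'];p['t']=-p0['R']@(C+[0,0,dz])
    pickle.dump((p,s),open("pics/tmp.pkl","wb"));cv2.imwrite("pics/tmp.png",cv2.imread(f"pics/{n}.png"))
    v,sc=fit("tmp",x,y,a,rs);out.append((round(dz,2),float(sc)))
  print(n,C,s['position'],out)
```

```text
w6 [0.36150864 0.23950496 0.42548007] [0.36717721 0.16576014 0.2445725 ] [(np.float64(-0.04), 32.099998474121094), (np.float64(-0.03), 35.400001525878906), (np.float64(-0.02), 32.599998474121094), (np.float64(-0.01), 37.20000076293945), (np.float64(0.0), 42.70000076293945), (np.float64(0.01), 66.69999694824219), (np.float64(0.02), 37.5), (np.float64(0.03), 33.900001525878906), (np.float64(0.04), 31.299999237060547)]
w5 [0.44459855 0.21511028 0.42657914] [0.44512121 0.14224633 0.24521743] [(np.float64(-0.04), 12.0), (np.float64(-0.03), 13.600000381469727), (np.float64(-0.02), 17.200000762939453), (np.float64(-0.01), 42.400001525878906), (np.float64(0.0), 57.70000076293945), (np.float64(0.01), 51.599998474121094), (np.float64(0.02), 31.0), (np.float64(0.03), 27.299999237060547), (np.float64(0.04), 29.700000762939453)]
w5 [0.44459855 0.21511028 0.42657914] [0.44512121 0.14224633 0.24521743] [(np.float64(-0.04), 24.700000762939453), (np.float64(-0.03), 25.0), (np.float64(-0.02), 34.20000076293945), (np.float64(-0.01), 36.099998474121094), (np.float64(0.0), 32.70000076293945), (np.float64
[... 299 characters left out ...]
2), 21.299999237060547), (np.float64(-0.01), 32.099998474121094), (np.float64(0.0), 37.20000076293945), (np.float64(0.01), 35.29999923706055), (np.float64(0.02), 28.200000762939453), (np.float64(0.03), 34.400001525878906), (np.float64(0.04), 24.600000381469727)]
w2 [ 0.45016941 -0.20877158  0.4272087 ] [ 0.44713756 -0.27657018  0.24392374] [(np.float64(-0.04), 15.800000190734863), (np.float64(-0.03), 15.899999618530273), (np.float64(-0.02), 44.70000076293945), (np.float64(-0.01), 43.900001525878906), (np.float64(0.0), 66.4000015258789), (np.float64(0.01), 50.29999923706055), (np.float64(0.02), 36.400001525878906), (np.float64(0.03), 35.79999923706055), (np.float64(0.04), 40.599998474121094)]
```

Run:
```python
from h import *
p,s=pickle.load(open("pics/w10.pkl","rb"))
for dy in(.008,-.011,-.03,-.062):
  for dx in(-.0585,-.0435,0,.0435): print(dy,dx,w2pix(p,[s['position']+s['tcp_rot']@[dx,dy,.0095]])[0].round())
im=imaging.capture("scene");p=imaging.camera_params("scene");s=read_state()
big=cv2.resize(im[119:219,320:440,::-1],None,fx=6,fy=6,interpolation=cv2.INTER_CUBIC)
for dy,c in((.008,(0,0,255)),(-.011,(0,255,0)),(-.062,(255,0,0))):
  for dx in(-.0585,-.0435,.0435,.0585):
    for dz in(-.0095,.0095):
      u=w2pix(p,[s['position']+s['tcp_rot']@[dx,dy,dz]])[0];cv2.circle(big,(int((u[0]-320+.5)*6),int((u[1]-119+.5)*6)),3,c,-1)
cv2.imwrite("pics/g2.png",big)
```

```text
0.008 -0.0585 [184. 226.]
0.008 -0.0435 [208. 226.]
0.008 0 [277. 226.]
0.008 0.0435 [347. 226.]
-0.011 -0.0585 [174. 236.]
-0.011 -0.0435 [201. 236.]
-0.011 0 [277. 236.]
-0.011 0.0435 [354. 236.]
-0.03 -0.0585 [162. 248.]
-0.03 -0.0435 [192. 248.]
-0.03 0 [277. 248.]
-0.03 0.0435 [362. 248.]
-0.062 -0.0585 [135. 276.]
-0.062 -0.0435 [172. 276.]
-0.062 0 [277. 276.]
-0.062 0.0435 [382. 276.]
```

View pics/g2.png

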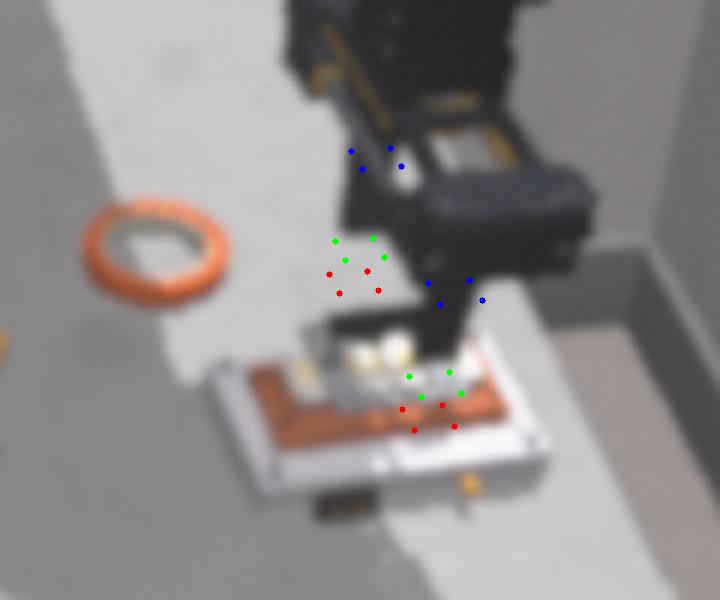

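Emit:
{"name": "apply_moves", "arguments": {"steps": [{"x":0,"y":0,"z":0,"spin":0},{"x":0,"y":0,"z":0,"spin":0},{"x":0,"y":0,"z":0,"spin":0}], "grip": 30}}

```text
time_s: 7.55
position: [0.3587, 0.2704, 0.0721]
tcp_rot: [[0.998, 0.038, -0.046], [0.048, -0.034, 0.998], [0.036, -0.999, -0.036]]
force: [0.1, 0.4, 0.3]
opening: 0.813
```

```bash
python3 s.py;python3 - <<'E'
from h import *
s,p,im=snap("wrist","w11")
E
```

```text
t 7.65 [0.3587 0.2704 0.0718] yaw 0.0476 tilt [ 0.0376 -0.0341] F [-0.   0.  -0.5] op 62.9 j [ 24.7  30.1 114.   -4.7  34.9  25.8]
```

View pics/w11.png

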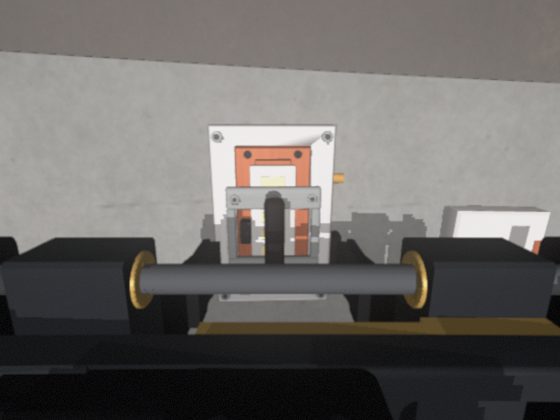

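Emit:
{"name": "apply_moves", "arguments": {"steps": [{"x":0,"y":0,"z":-4,"spin":0},{"x":0,"y":0,"z":0,"spin":0},{"x":0,"y":0,"z":0,"spin":0},{"x":0,"y":0,"z":0,"spin":0},{"x":0,"y":0,"z":0,"spin":0},{"x":0,"y":0,"z":0,"spin":0}], "grip": 20}}

```text
time_s: 8.3
position: [0.3581, 0.2701, 0.0668]
tcp_rot: [[0.998, 0.036, -0.046], [0.048, -0.035, 0.998], [0.034, -0.999, -0.037]]
force: [0.5, 0.1, 0.5]
opening: 0.237
```

```bash
python3 s.py;python3 - <<'E'
from h import *
s,p,im=snap("wrist","w12");s,p,im2=snap("scene","sc12")
a=cv2.resize(im2[109:209,330:430],None,fx=4,fy=4,interpolation=cv2.INTER_CUBIC)
cv2.imwrite("pics/m12.png",np.hstack([a,im[100:300,100:460][:400]] ) if 0 else np.vstack([np.hstack([a,np.zeros((400,160,3),np.uint8)]),im[170:300]]))
E
```

```text
t 8.40 [0.3581 0.2701 0.0668] yaw 0.0478 tilt [ 0.0359 -0.0349] F [1.1 0.  0.2] op 20.1 j [ 24.7  30.7 114.1  -4.8  34.3  25.9]
```

View pics/m12.png

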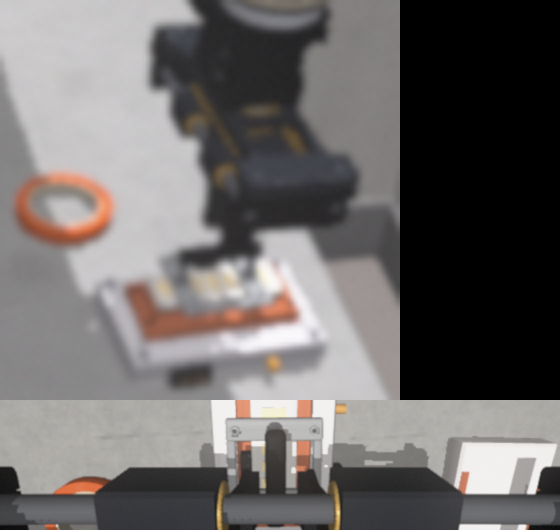

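Emit:
{"name": "apply_moves", "arguments": {"steps": [{"x":0,"y":0,"z":0,"spin":0},{"x":0,"y":0,"z":0,"spin":0},{"x":0,"y":0,"z":0,"spin":0},{"x":0,"y":0,"z":0,"spin":0}], "grip": 0}}

```text
time_s: 8.9
position: [0.3582, 0.2701, 0.0669]
tcp_rot: [[0.998, 0.036, -0.046], [0.048, -0.035, 0.998], [0.034, -0.999, -0.036]]
force: [0.1, -0.4, -0.2]
opening: 0.018
```

```bash
python3 s.py
```

```text
t 9.00 [0.3582 0.2701 0.067 ] yaw 0.0477 tilt [ 0.0361 -0.0348] F [-0.2  0.7 -0.4] op 0.8 j [ 24.7  30.6 114.1  -4.8  34.3  25.9]
```

Run:
```python
from h import *
s,p,im=snap("wrist","w13");s,p,im2=snap("scene","sc13")
a=cv2.resize(im2[119:189,350:420],None,fx=8,fy=8,interpolation=cv2.INTER_CUBIC)
cv2.imwrite("pics/m13.png",a)
cv2.imwrite("pics/m13b.png",cv2.resize(im[150:290,180:380],None,fx=4,fy=4,interpolation=cv2.INTER_CUBIC))
```

```text
(no output)
```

View pics/m13.png

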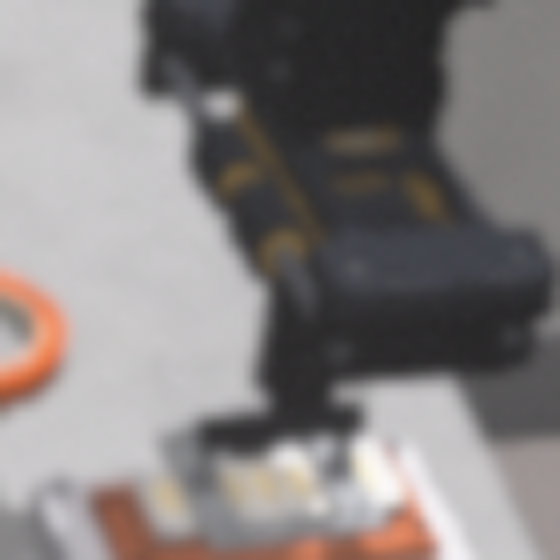

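View pics/m13b.png

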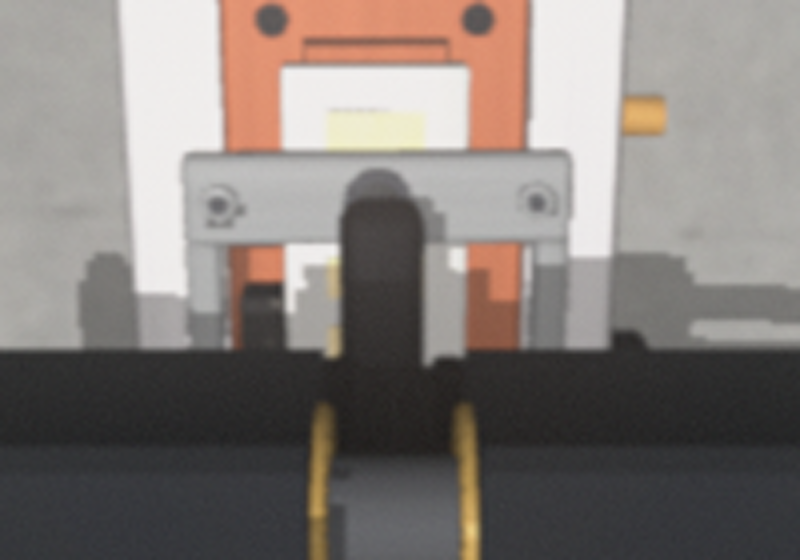

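Emit:
{"name": "apply_moves", "arguments": {"steps": [{"x":0,"y":0,"z":-2,"spin":0},{"x":0,"y":0,"z":-2,"spin":0}]}}

```text
time_s: 9.3
position: [0.3584, 0.2702, 0.0629]
tcp_rot: [[0.998, 0.037, -0.046], [0.048, -0.035, 0.998], [0.035, -0.999, -0.036]]
force: [-0.3, 0.4, -1.1]
opening: 0.004
```

Emit:
{"name": "apply_moves", "arguments": {"steps": [{"x":0,"y":0,"z":-2,"spin":0},{"x":0,"y":0,"z":-2,"spin":0}]}}

```text
time_s: 9.5
position: [0.3584, 0.2702, 0.0585]
tcp_rot: [[0.998, 0.037, -0.046], [0.048, -0.035, 0.998], [0.035, -0.999, -0.036]]
force: [-0.1, 1.4, 1.3]
opening: 0.01
```

```bash
python3 s.py
```

```text
t 9.60 [0.3584 0.2702 0.0586] yaw 0.0476 tilt [ 0.0365 -0.0347] F [0.4 0.4 0.4] op 0.9 j [ 24.7  31.7 114.4  -4.9  32.9  26.1]
```

Emit:
{"name": "apply_moves", "arguments": {"steps": [{"x":0,"y":0,"z":-2,"spin":0},{"x":0,"y":0,"z":-2,"spin":0}]}}

```text
time_s: 9.8
position: [0.3586, 0.2703, 0.058]
tcp_rot: [[0.998, 0.038, -0.047], [0.048, -0.034, 0.998], [0.037, -0.999, -0.036]]
force: [-4.7, -2.7, 31.3]
opening: 0.004
```

Emit:
{"name": "apply_moves", "arguments": {"steps": [{"x":0,"y":0,"z":-2,"spin":0}]}}

```text
time_s: 9.9
position: [0.3586, 0.2703, 0.0581]
tcp_rot: [[0.998, 0.04, -0.047], [0.048, -0.034, 0.998], [0.038, -0.999, -0.036]]
force: [-3.4, -1.6, 23.2]
opening: -0.001
```

Emit:
{"name": "apply_moves", "arguments": {"steps": [{"x":0,"y":0,"z":-2,"spin":0}]}}

```text
time_s: 10.0
position: [0.3585, 0.2703, 0.0581]
tcp_rot: [[0.998, 0.041, -0.047], [0.048, -0.034, 0.998], [0.04, -0.999, -0.036]]
force: [-3.3, -1.7, 21.0]
opening: 0.003
```

```bash
python3 s.py
```

```text
t 10.10 [0.3586 0.2703 0.0581] yaw 0.0484 tilt [ 0.0413 -0.0339] F [-3.7 -1.8 23.2] op 0.5 j [ 24.8  31.7 114.6  -5.1  32.5  26.3]
```

Emit:
{"name": "apply_moves", "arguments": {"steps": [{"x":0,"y":0,"z":12,"spin":0},{"x":0,"y":0,"z":0,"spin":0},{"x":0,"y":0,"z":0,"spin":0},{"x":0,"y":0,"z":0,"spin":0},{"x":0,"y":0,"z":0,"spin":0},{"x":0,"y":0,"z":0,"spin":0},{"x":0,"y":0,"z":0,"spin":0}], "grip": 44}}

```text
time_s: 10.8
position: [0.3579, 0.2699, 0.0693]
tcp_rot: [[0.998, 0.04, -0.047], [0.048, -0.035, 0.998], [0.038, -0.999, -0.036]]
force: [0.3, 0.3, 0.4]
opening: 0.486
```

```bash
python3 s.py
```

```text
t 10.90 [0.3579 0.27   0.0694] yaw 0.0484 tilt [ 0.0401 -0.0345] F [-0.1 -0.2 -0. ] op 43.3 j [ 24.8  30.3 114.2  -4.9  34.3  26. ]
```

Emit:
{"name": "apply_moves", "arguments": {"steps": [{"x":0,"y":0,"z":-18,"spin":0}]}}

```text
time_s: 11.0
position: [0.3595, 0.2708, 0.0525]
tcp_rot: [[0.998, 0.044, -0.047], [0.048, -0.033, 0.998], [0.043, -0.998, -0.035]]
force: [0.3, -0.1, -0.6]
opening: 0.503
```

```bash
python3 s.py
```

```text
t 11.10 [0.357  0.2694 0.0503] yaw 0.0483 tilt [ 0.0372 -0.0359] F [-0.8 -0.6  0.4] op 44.0 j [ 24.8  32.6 114.9  -5.3  31.5  26.5]
```

Emit:
{"name": "apply_moves", "arguments": {"steps": [{"x":0,"y":0,"z":-14,"spin":0}]}}

```text
time_s: 11.2
position: [0.3578, 0.2699, 0.037]
tcp_rot: [[0.998, 0.039, -0.047], [0.048, -0.035, 0.998], [0.038, -0.999, -0.037]]
force: [0.4, 0.3, -0.7]
opening: 0.504
```

```bash
python3 s.py
```

```text
t 11.30 [0.3561 0.269  0.0356] yaw 0.0483 tilt [ 0.0346 -0.0371] F [-0.3 -0.2  0.2] op 44.3 j [ 24.7  34.5 115.4  -5.6  29.3  26.9]
```

Emit:
{"name": "apply_moves", "arguments": {"steps": [{"x":0,"y":0,"z":0,"spin":0},{"x":0,"y":0,"z":0,"spin":0},{"x":0,"y":0,"z":0,"spin":0},{"x":0,"y":0,"z":0,"spin":0},{"x":0,"y":0,"z":0,"spin":0},{"x":0,"y":0,"z":0,"spin":0}], "grip": 0}}

```text
time_s: 11.9
position: [0.3571, 0.2695, 0.0379]
tcp_rot: [[0.998, 0.037, -0.047], [0.048, -0.036, 0.998], [0.036, -0.999, -0.038]]
force: [-0.1, 0.6, -1.0]
opening: 0.132
```

```bash
python3 s.py
```

```text
t 12.00 [0.3571 0.2695 0.0378] yaw 0.0485 tilt [ 0.0374 -0.0359] F [0.1 0.5 0.5] op 11.9 j [ 24.8  34.2 115.3  -5.6  29.5  26.9]
```

Emit:
{"name": "apply_moves", "arguments": {"steps": [{"x":0,"y":0,"z":5,"spin":0},{"x":0,"y":0,"z":10,"spin":0},{"x":0,"y":0,"z":20,"spin":0},{"x":0,"y":0,"z":25,"spin":0},{"x":0,"y":0,"z":25,"spin":0},{"x":0,"y":0,"z":15,"spin":0},{"x":0,"y":0,"z":0,"spin":0}]}}

```text
time_s: 12.7
position: [0.3552, 0.2688, 0.144]
tcp_rot: [[0.998, 0.035, -0.047], [0.049, -0.036, 0.998], [0.033, -0.999, -0.038]]
force: [0.8, -0.3, -0.8]
opening: 0.134
```

```bash
python3 s.py
python3 - <<'E'
from h import *
snap("wrist","w14");s,p,im2=snap("scene","sc14")
cv2.imwrite("pics/m14.png",cv2.resize(im2[100:220,320:440],None,fx=5,fy=5,interpolation=cv2.INTER_CUBIC))
E
```

```text
t 12.80 [0.354  0.2682 0.1422] yaw 0.0486 tilt [ 0.0317 -0.038 ] F [-0.2 -0.3 -1.9] op 11.8 j [ 24.8  22.  110.9  -3.8  46.5  24.6]
```

View pics/m14.png

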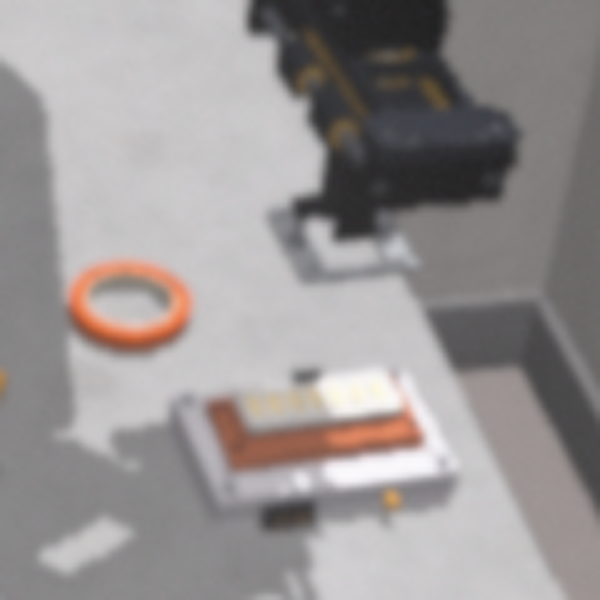

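View pics/w14.png

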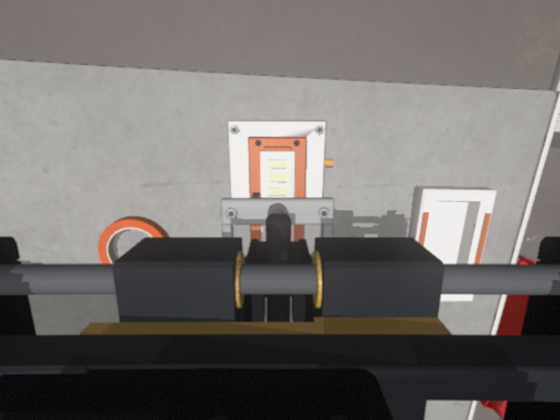

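Emit:
{"name": "apply_moves", "arguments": {"steps": [{"x":16,"y":-40,"z":0,"spin":0},{"x":16,"y":-45,"z":0,"spin":0},{"x":16,"y":-45,"z":0,"spin":0},{"x":16,"y":-45,"z":0,"spin":0},{"x":16,"y":-45,"z":0,"spin":0},{"x":16,"y":-45,"z":0,"spin":0},{"x":0,"y":-45,"z":0,"spin":0},{"x":-8,"y":-45,"z":0,"spin":0},{"x":-14,"y":-45,"z":0,"spin":0},{"x":-14,"y":-45,"z":0,"spin":0},{"x":-14,"y":-45,"z":0,"spin":0},{"x":0,"y":0,"z":0,"spin":0}]}}

```text
time_s: 14.1
position: [0.3948, -0.2419, 0.1285]
tcp_rot: [[0.998, 0.014, -0.055], [0.056, -0.035, 0.998], [0.012, -0.999, -0.036]]
force: [0.5, -0.3, -1.9]
opening: 0.13
```

```bash
python3 s.py
```

```text
t 14.20 [ 0.3941 -0.2363  0.128 ] yaw 0.0591 tilt [ 0.0111 -0.0303] F [-0.4  0.6 -1.3] op 11.7 j [-44.3  23.9 110.6  -1.2  43.8 -46.9]
```

Emit:
{"name": "apply_moves", "arguments": {"steps": [{"x":-8,"y":-30,"z":-10,"spin":0.01},{"x":-7,"y":-29,"z":-10,"spin":0}]}}

```text
time_s: 14.4
position: [0.3786, -0.2896, 0.1069]
tcp_rot: [[0.997, 0.009, -0.076], [0.076, -0.025, 0.997], [0.007, -1.0, -0.025]]
force: [-0.5, -0.4, -1.2]
opening: 0.133
```

```bash
python3 s.py
```

```text
t 14.50 [ 0.3785 -0.2918  0.1062] yaw 0.0724 tilt [ 0.0084 -0.0253] F [-0.5  0.2 -0.4] op 11.4 j [-50.7  27.4 109.1  -0.8  42.1 -54.2]
```

Emit:
{"name": "apply_moves", "arguments": {"steps": [{"x":0,"y":0,"z":-45,"spin":0}]}}

```text
time_s: 14.6
position: [0.382, -0.2941, 0.0641]
tcp_rot: [[0.997, 0.016, -0.073], [0.073, -0.033, 0.997], [0.013, -0.999, -0.034]]
force: [1.2, -0.3, -2.5]
opening: 0.135
```

```bash
python3 s.py
python3 - <<'E'
from h import *
s,p,im=snap("wrist","w15"); snap("top","top15")
print("tray",fit("top15",.378,-.295,.07,[(.088,.102,.016,0)]))
E
```

```text
t 14.70 [ 0.3757 -0.2863  0.056 ] yaw 0.0739 tilt [-0.0013 -0.0131] F [-0.6  0.5 -1.2] op 11.6 j [-50.5  32.9 111.2  -0.9  35.4 -54. ]
tray (array([ 0.3617, -0.3469,  0.4997]), np.float32(7.3))
```

View pics/w15.png

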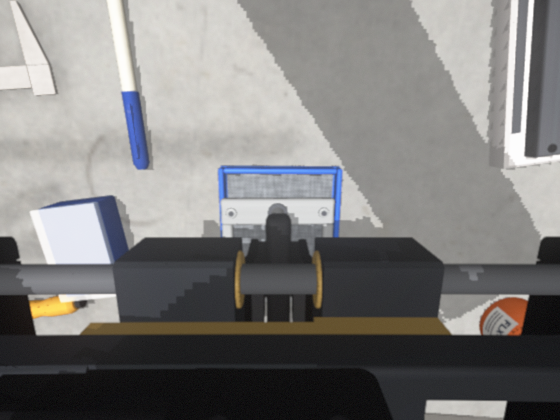

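Emit:
{"name": "apply_moves", "arguments": {"steps": [{"x":2,"y":-8,"z":-30,"spin":0}]}}

```text
time_s: 14.9
position: [0.3823, -0.2976, 0.0342]
tcp_rot: [[0.997, 0.01, -0.077], [0.077, -0.027, 0.997], [0.008, -1.0, -0.028]]
force: [-1.0, -0.6, -1.2]
opening: 0.135
```

```bash
python3 s.py
```

```text
t 15.00 [ 0.3803 -0.2964  0.0308] yaw 0.0754 tilt [ 0.0049 -0.0206] F [-0.8 -0.6 -0.6] op 11.7 j [-50.9  36.1 111.   -1.   31.8 -54.3]
```

Emit:
{"name": "apply_moves", "arguments": {"steps": [{"x":0,"y":0,"z":-15,"spin":0}]}}

```text
time_s: 15.1
position: [0.3818, -0.2971, 0.0187]
tcp_rot: [[0.997, 0.008, -0.076], [0.076, -0.024, 0.997], [0.006, -1.0, -0.025]]
force: [0.4, 0.3, -0.4]
opening: 0.126
```

```bash
python3 s.py;python3 s.py
```

```text
t 15.20 [ 0.3806 -0.2957  0.0172] yaw 0.0763 tilt [ 0.0052 -0.0208] F [-0.8  1.2 -1.6] op 11.7 j [-50.8  37.7 111.3  -1.1  29.9 -54.3]
t 15.30 [ 0.3809 -0.2964  0.0177] yaw 0.0761 tilt [ 0.0062 -0.0221] F [-0.5  0.  -0.5] op 11.6 j [-50.8  37.6 111.3  -1.1  29.9 -54.3]
```

Emit:
{"name": "apply_moves", "arguments": {"steps": [{"x":-1,"y":0,"z":-10,"spin":0},{"x":0,"y":0,"z":-3,"spin":0}]}}

```text
time_s: 15.5
position: [0.3811, -0.2974, 0.0072]
tcp_rot: [[0.997, 0.01, -0.076], [0.077, -0.027, 0.997], [0.008, -1.0, -0.027]]
force: [-0.6, -0.4, -2.0]
opening: 0.136
```

```bash
python3 s.py;python3 s.py
```

```text
t 15.60 [ 0.3812 -0.2975  0.007 ] yaw 0.0766 tilt [ 0.0097 -0.0264] F [-0.2  0.9 -1.4] op 11.5 j [-50.9  38.9 111.6  -1.1  28.  -54.3]
t 15.70 [ 0.3812 -0.2976  0.007 ] yaw 0.0766 tilt [ 0.0096 -0.0263] F [ 0.3  0.5 -1.2] op 11.3 j [-50.9  38.9 111.6  -1.1  28.  -54.3]
```

Emit:
{"name": "apply_moves", "arguments": {"steps": [{"x":0,"y":0,"z":-2,"spin":0},{"x":0,"y":0,"z":-2,"spin":0}]}}

```text
time_s: 15.9
position: [0.3813, -0.2978, 0.0031]
tcp_rot: [[0.997, 0.01, -0.076], [0.076, -0.027, 0.997], [0.008, -1.0, -0.027]]
force: [-1.2, 0.1, -1.6]
opening: 0.135
```

```bash
python3 s.py
```

```text
t 16.00 [ 0.3812 -0.2977  0.0028] yaw 0.0765 tilt [ 0.0095 -0.0262] F [ 0.4 -1.4 -1. ] op 11.7 j [-50.9  39.4 111.7  -1.1  27.4 -54.3]
```

Emit:
{"name": "apply_moves", "arguments": {"steps": [{"x":0,"y":0,"z":-2,"spin":0},{"x":0,"y":0,"z":-1,"spin":0}]}}

```text
time_s: 16.2
position: [0.381, -0.2975, -0.0003]
tcp_rot: [[0.997, 0.009, -0.076], [0.076, -0.026, 0.997], [0.007, -1.0, -0.026]]
force: [-1.5, 1.6, 4.4]
opening: 0.132
```

Emit:
{"name": "apply_moves", "arguments": {"steps": [{"x":0,"y":0,"z":0,"spin":0},{"x":0,"y":0,"z":0,"spin":0},{"x":0,"y":0,"z":0,"spin":0},{"x":0,"y":0,"z":0,"spin":0}], "grip": 32}}

```text
time_s: 16.6
position: [0.3813, -0.2979, -0.0003]
tcp_rot: [[0.997, 0.01, -0.076], [0.076, -0.027, 0.997], [0.008, -1.0, -0.027]]
force: [0.6, 0.3, 0.4]
opening: 0.351
```

Emit:
{"name": "apply_moves", "arguments": {"steps": [{"x":0,"y":0,"z":20,"spin":0},{"x":0,"y":0,"z":30,"spin":0},{"x":0,"y":-20,"z":40,"spin":0},{"x":0,"y":-20,"z":40,"spin":0},{"x":0,"y":0,"z":0,"spin":0}]}}

```text
time_s: 17.1
position: [0.3802, -0.3374, 0.1334]
tcp_rot: [[0.997, 0.007, -0.077], [0.078, -0.024, 0.997], [0.005, -1.0, -0.024]]
force: [0.7, -1.0, 0.1]
opening: 0.368
```

```bash
python3 s.py
python3 - <<'E'
from h import *
s,p,im=snap("wrist","w16")
print("handle",fit("w16",.38,-.296,.07,[(.012,.06,.042,-1)]))
print("tray",fit("w16",.38,-.296,.07,[(.088,.102,.016,0)]))
E
```

```text
t 17.20 [ 0.3773 -0.3321  0.1292] yaw 0.0780 tilt [ 0.0002 -0.0136] F [-0.3 -0.6  0.4] op 32.1 j [-53.8  26.8 104.   -0.6  48.6 -57.9]
handle (array([ 0.381 , -0.2966,  0.0832]), np.float32(62.8))
tray (array([ 0.3776, -0.2955,  0.0664]), np.float32(44.1))
```

View pics/w16.png

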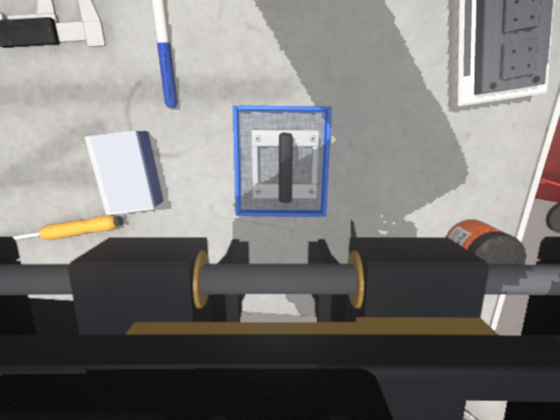

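Emit:
{"name": "apply_moves", "arguments": {"steps": [{"x":10,"y":42,"z":3,"spin":-0.002},{"x":14,"y":42,"z":3,"spin":-0.002},{"x":14,"y":42,"z":3,"spin":0},{"x":14,"y":42,"z":3,"spin":0},{"x":14,"y":42,"z":3,"spin":0},{"x":8,"y":42,"z":3,"spin":0},{"x":0,"y":42,"z":3,"spin":0},{"x":-8,"y":42,"z":3,"spin":0},{"x":-14,"y":42,"z":3,"spin":0},{"x":-16,"y":42,"z":3,"spin":0},{"x":-18,"y":42,"z":0,"spin":0},{"x":-18,"y":42,"z":0,"spin":0}], "grip": 60}}

```text
time_s: 18.45
position: [0.3569, 0.1963, 0.1377]
tcp_rot: [[0.997, -0.045, -0.065], [0.066, 0.004, 0.998], [-0.045, -0.999, 0.007]]
force: [1.1, 0.4, -0.9]
opening: 0.69
```

```bash
python3 s.py
python3 - <<'E'
from h import *
s,p,im=snap("wrist","w17");st()
print("stage",fit("w17",.3565,.27,.05,[(.09,.14,.024,1)]))
print("body",fit("w17",.3565,.27,.05,[(.052,.112,.036,0)]))
print("strip",fit("w17",.3565,.27,.05,[(.030,.09,.048,0)]))
E
```

```text
t 18.55 [0.3535 0.1986 0.1375] yaw 0.0746 tilt [-0.0487  0.004 ] F [-0.8  0.5 -1. ] op 60.1 j [ 12.7  20.9 114.4   1.1  47.4   7.7]
t 18.60 [0.3559 0.1968 0.1378] yaw 0.0730 tilt [-0.0461  0.0034] F [ 0.9  0.1 -0.4] op 60.2 j [ 12.5  20.9 114.3   1.   47.3   7.6]
stage (array([0.3548, 0.2717, 0.048 ]), np.float32(36.3))
body (array([0.3568, 0.2698, 0.0487]), np.float32(71.5))
strip (array([0.3556, 0.2782, 0.0499]), np.float32(50.9))
```

View pics/w17.png

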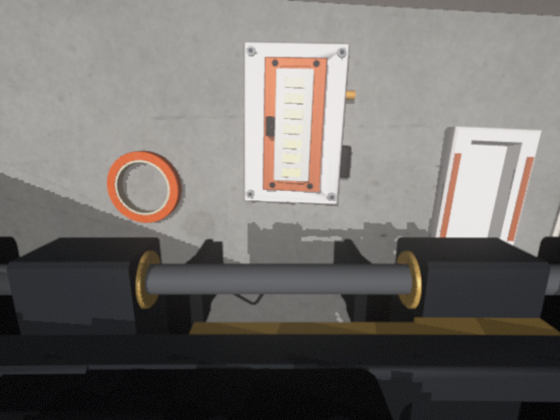

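Run:
```python
from h import *
p,s=pickle.load(open("pics/w17.pkl","rb"))
print(pix2w(p,[[294,124.5],[274,124],[314,125],[294,68],[294,181]],.048),pix2w(p,[[270,126.5],[266,126.5]],.051),pix2w(p,[[295.5,123.5]],.036))
cv2.imwrite("pics/o17.png",cv2.resize(cv2.imread("pics/w17.png")[35:215,235:355],None,fx=4,fy=4,interpolation=cv2.INTER_CUBIC)[:,:,:])
```

```text
[[0.35735535 0.27179339 0.048     ]
 [0.34086173 0.27096607 0.048     ]
 [0.3737615  0.27260914 0.048     ]
 [0.35357828 0.31460602 0.048     ]
 [0.36146038 0.2251354  0.048     ]] [[0.33791828 0.26869848 0.051     ]
 [0.33464138 0.26845279 0.051     ]] [[0.35854211 0.27297854 0.036     ]]
```

Run:
```python
from h import *
cv2.imwrite("pics/o17.png",cv2.resize(cv2.imread("pics/w17.png")[60:195,235:355],None,fx=4.4,fy=4.4,interpolation=cv2.INTER_CUBIC))
```

```text
(no output)
```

View pics/o17.png

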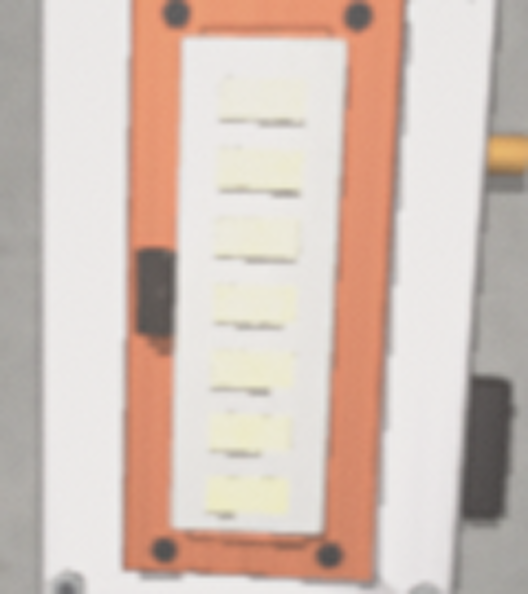

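Emit:
{"name": "apply_moves", "arguments": {"steps": [{"x":-1,"y":24,"z":-18,"spin":-0.01},{"x":-1,"y":24,"z":-18,"spin":-0.01},{"x":-1,"y":23,"z":-18,"spin":-0.01},{"x":0,"y":0,"z":0,"spin":0}]}}

```text
time_s: 19.0
position: [0.3518, 0.2663, 0.0785]
tcp_rot: [[0.998, -0.051, -0.039], [0.039, 0.001, 0.999], [-0.051, -0.999, 0.003]]
force: [-0.1, -1.2, -0.6]
opening: 0.69
```

```bash
python3 s.py
```

```text
t 19.10 [0.3523 0.2651 0.08  ] yaw 0.0380 tilt [-0.0498  0.0009] F [-0.2 -0.7  1.6] op 59.9 j [ 21.5  29.4 112.6   1.7  40.6  18.1]
```

Emit:
{"name": "apply_moves", "arguments": {"steps": [{"x":0,"y":0,"z":50,"spin":0.006}]}}

```text
time_s: 19.2
position: [0.3482, 0.2617, 0.1248]
tcp_rot: [[0.997, -0.066, -0.042], [0.042, -0.006, 0.999], [-0.066, -0.998, -0.003]]
force: [1.5, 0.4, 0.5]
opening: 0.692
```

```bash
python3 s.py
```

```text
t 19.30 [0.3555 0.2648 0.1331] yaw 0.0426 tilt [-0.0431  0.003 ] F [ 0.4 -0.3  0.1] op 60.1 j [ 21.4  23.6 110.    1.4  48.7  18. ]
```

Emit:
{"name": "apply_moves", "arguments": {"steps": [{"x":0,"y":0,"z":-50,"spin":0.006},{"x":0,"y":0,"z":0,"spin":0}]}}

```text
time_s: 19.5
position: [0.3584, 0.2631, 0.0832]
tcp_rot: [[0.998, -0.039, -0.045], [0.046, 0.004, 0.999], [-0.039, -0.999, 0.006]]
force: [-1.5, -0.6, 0.2]
opening: 0.691
```

```bash
python3 s.py
```

```text
t 19.60 [0.3622 0.2651 0.0882] yaw 0.0459 tilt [-0.0274  0.0086] F [0.3 1.  0.6] op 59.8 j [ 21.1  28.5 112.1   1.6  40.7  17.3]
```

Emit:
{"name": "apply_moves", "arguments": {"steps": [{"x":0,"y":0,"z":50,"spin":0}]}}

```text
time_s: 19.7
position: [0.3587, 0.2628, 0.1346]
tcp_rot: [[0.998, -0.04, -0.044], [0.044, 0.003, 0.999], [-0.04, -0.999, 0.005]]
force: [1.3, -0.4, -0.2]
opening: 0.686
```

```bash
python3 s.py
```

```text
t 19.80 [0.3663 0.2663 0.1437] yaw 0.0452 tilt [-0.0156  0.0132] F [ 0.7 -0.1  0.2] op 60.1 j [ 21.1  22.5 109.3   1.4  48.8  17.6]
```

Emit:
{"name": "apply_moves", "arguments": {"steps": [{"x":0,"y":0,"z":-50,"spin":0},{"x":0,"y":0,"z":0,"spin":0}]}}

```text
time_s: 20.0
position: [0.3703, 0.2672, 0.0982]
tcp_rot: [[0.999, -0.003, -0.045], [0.045, 0.018, 0.999], [-0.003, -1.0, 0.018]]
force: [-0.8, -1.2, -0.3]
opening: 0.686
```

```bash
python3 s.py
```

```text
t 20.10 [0.3742 0.269  0.1028] yaw 0.0448 tilt [0.0077 0.0222] F [ 0.5 -0.   0.6] op 60.4 j [ 21.   26.8 111.5   1.6  40.8  17.3]
```

Emit:
{"name": "apply_moves", "arguments": {"steps": [{"x":-20,"y":0,"z":-30,"spin":0.004}]}}

```text
time_s: 20.2
position: [0.3618, 0.2716, 0.0779]
tcp_rot: [[0.999, 0.025, -0.048], [0.047, 0.029, 0.998], [0.026, -0.999, 0.028]]
force: [0.7, 0.0, 0.0]
opening: 0.695
```

```bash
python3 s.py; python3 s.py
```

```text
t 20.30 [0.3507 0.268  0.0739] yaw 0.0497 tilt [0.0038 0.0208] F [-1.1 -0.3  0.7] op 60.2 j [ 22.   29.3 115.3   1.8  34.8  17.7]
t 20.40 [0.355  0.2694 0.0751] yaw 0.0492 tilt [0.0107 0.0235] F [ 0.8  0.  -0.6] op 60.0 j [ 22.   29.3 115.    1.8  34.7  17.7]
```

Emit:
{"name": "apply_moves", "arguments": {"steps": [{"x":0,"y":0,"z":-30,"spin":0}]}}

```text
time_s: 20.5
position: [0.3601, 0.2715, 0.0493]
tcp_rot: [[0.998, 0.023, -0.05], [0.049, 0.028, 0.998], [0.025, -0.999, 0.027]]
force: [1.5, -0.5, -1.0]
opening: 0.688
```

```bash
python3 s.py;python3 s.py
```

```text
t 20.60 [0.3559 0.2695 0.0455] yaw 0.0490 tilt [0.0113 0.0236] F [-0.  -0.1 -0.1] op 60.0 j [ 22.   33.  115.9   2.   30.   17.4]
t 20.70 [0.3562 0.2697 0.0464] yaw 0.0489 tilt [0.0125 0.0242] F [-0.  -0.7  0.5] op 60.0 j [ 22.   32.9 115.9   2.   30.   17.4]
```

Emit:
{"name": "apply_moves", "arguments": {"steps": [{"x":-2,"y":0,"z":-18,"spin":0}]}}

```text
time_s: 20.8
position: [0.3572, 0.2709, 0.031]
tcp_rot: [[0.999, 0.019, -0.049], [0.049, 0.027, 0.998], [0.021, -0.999, 0.026]]
force: [0.1, 0.4, -0.9]
opening: 0.689
```

```bash
python3 s.py;python3 s.py
python3 - <<'E'
from h import *
s,p,im=snap("wrist","w18")
cv2.imwrite("pics/m18.png",cv2.resize(im[90:250,160:400],None,fx=3,fy=3,interpolation=cv2.INTER_CUBIC))
E
```

```text
t 20.90 [0.3544 0.2698 0.0289] yaw 0.0489 tilt [0.0125 0.0242] F [ 0.2 -0.1 -0.6] op 60.1 j [ 22.1  35.1 116.6   2.2  27.1  17.3]
t 21.00 [0.3547 0.27   0.0294] yaw 0.0491 tilt [0.0136 0.0246] F [-0.7 -0.2  0.6] op 59.7 j [ 22.1  35.  116.6   2.2  27.1  17.3]
```

View pics/m18.png

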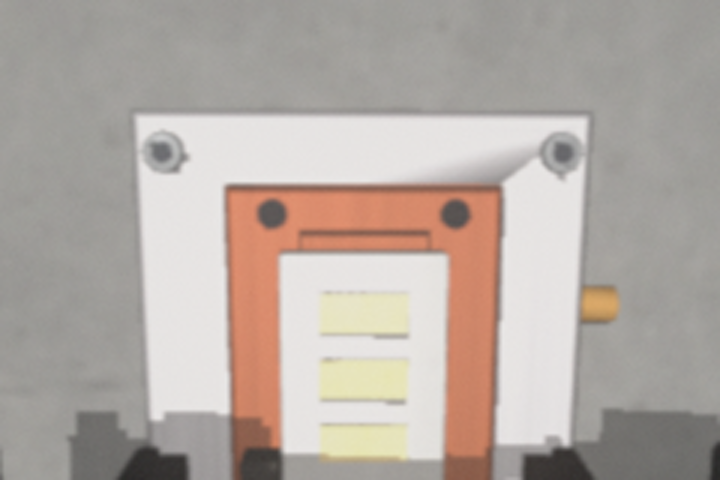

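Emit:
{"name": "apply_moves", "arguments": {"steps": [{"x":-1.5,"y":0,"z":-8,"spin":0}]}}

```text
time_s: 21.15
position: [0.3548, 0.2706, 0.0226]
tcp_rot: [[0.999, 0.018, -0.049], [0.049, 0.026, 0.998], [0.019, -0.999, 0.025]]
force: [0.3, -0.4, 0.2]
opening: 0.691
```

```bash
python3 s.py;python3 s.py
```

```text
t 21.25 [0.3531 0.27   0.0213] yaw 0.0491 tilt [0.0137 0.0247] F [-0.8  0.2  1.4] op 59.9 j [ 22.2  36.  117.    2.3  25.7  17.2]
t 21.35 [0.3532 0.27   0.0214] yaw 0.0491 tilt [0.0136 0.0247] F [-0.6  0.5  0.8] op 60.1 j [ 22.2  36.  117.    2.3  25.7  17.2]
```

Emit:
{"name": "apply_moves", "arguments": {"steps": [{"x":0,"y":0,"z":-3,"spin":0}]}}

```text
time_s: 21.45
position: [0.3534, 0.2701, 0.0185]
tcp_rot: [[0.999, 0.014, -0.05], [0.049, 0.025, 0.998], [0.015, -1.0, 0.024]]
force: [-0.4, -0.8, -0.1]
opening: 0.688
```

```bash
python3 s.py;python3 s.py
```

```text
t 21.55 [0.3531 0.2699 0.0181] yaw 0.0490 tilt [0.0132 0.0245] F [0.7 0.3 0. ] op 59.9 j [ 22.2  36.4 117.1   2.4  25.3  17.2]
t 21.65 [0.3531 0.2699 0.0183] yaw 0.0491 tilt [0.0134 0.0246] F [-0.8  0.1  0.8] op 60.0 j [ 22.2  36.4 117.1   2.4  25.3  17.2]
```

Emit:
{"name": "apply_moves", "arguments": {"steps": [{"x":0,"y":0,"z":0,"spin":0},{"x":0,"y":0,"z":0,"spin":0},{"x":0,"y":0,"z":0,"spin":0},{"x":0,"y":0,"z":0,"spin":0},{"x":0,"y":0,"z":0,"spin":0}], "grip": 30}}

```text
time_s: 22.15
position: [0.3532, 0.2699, 0.0183]
tcp_rot: [[0.999, 0.013, -0.049], [0.049, 0.025, 0.998], [0.015, -1.0, 0.024]]
force: [-0.5, -0.2, 0.4]
opening: 0.425
```

```bash
python3 s.py
```

```text
t 22.25 [0.3532 0.27   0.0183] yaw 0.0490 tilt [0.0134 0.0246] F [-0.3  0.6  0. ] op 37.0 j [ 22.2  36.4 117.1   2.4  25.3  17.2]
```

Emit:
{"name": "apply_moves", "arguments": {"steps": [{"x":0,"y":0,"z":5,"spin":0},{"x":0,"y":0,"z":10,"spin":0},{"x":0,"y":0,"z":20,"spin":0},{"x":0,"y":0,"z":25,"spin":0},{"x":0,"y":0,"z":20,"spin":0},{"x":0,"y":0,"z":0,"spin":0}]}}

```text
time_s: 22.85
position: [0.3522, 0.2695, 0.1032]
tcp_rot: [[0.999, 0.012, -0.049], [0.049, 0.024, 0.999], [0.014, -1.0, 0.023]]
force: [1.1, 0.0, -1.3]
opening: 0.425
```

```bash
python3 s.py;python3 - <<'E'
from h import *
s,p,im=snap("wrist","w19");s,p,im2=snap("scene","sc19")
cv2.imwrite("pics/m19.png",np.vstack([cv2.resize(im2[110:210,320:440],(560,467),interpolation=cv2.INTER_CUBIC),im[150:280]]))
E
```

```text
t 22.95 [0.3509 0.2689 0.1013] yaw 0.0488 tilt [0.0086 0.0225] F [ 0.1  0.6 -0.1] op 36.7 j [ 22.2  26.  114.2   1.6  38.9  18.1]
```

View pics/m19.png

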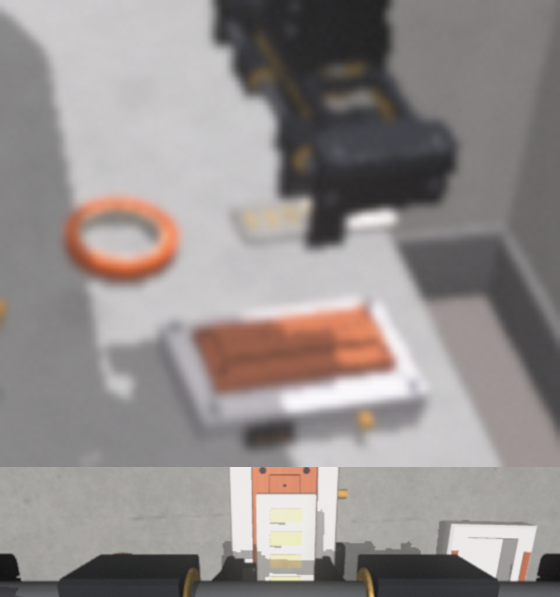

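Emit:
{"name": "apply_moves", "arguments": {"steps": [{"x":17,"y":-32,"z":0,"spin":0.013},{"x":17,"y":-32,"z":0,"spin":0.013},{"x":17,"y":-32,"z":0,"spin":0.013},{"x":17,"y":-32,"z":0,"spin":0.013},{"x":17,"y":-32,"z":0,"spin":0.013},{"x":17,"y":-32,"z":0,"spin":0.013},{"x":17,"y":-32,"z":0,"spin":0.013},{"x":17,"y":-32,"z":0,"spin":0.013},{"x":0,"y":0,"z":0,"spin":0}]}}

```text
time_s: 23.95
position: [0.484, 0.002, 0.0901]
tcp_rot: [[0.987, -0.015, -0.161], [0.161, 0.02, 0.987], [-0.012, -1.0, 0.023]]
force: [0.6, 0.6, -0.2]
opening: 0.422
```

```bash
python3 s.py;python3 - <<'E'
from h import *
s,p,im=snap("wrist","w20");st()
print(fit("w20",.4845,.0148,.15,[(.06,.126,.008,0)]))
E
```

```text
t 24.05 [0.4797 0.0054 0.0897] yaw 0.1641 tilt [-0.0216  0.0228] F [-0.1  0.9 -0.9] op 37.0 j [-13.4  30.  107.6   1.4  43.9 -23.8]
t 24.10 [0.4789 0.0064 0.0899] yaw 0.1656 tilt [-0.0222  0.023 ] F [-0.4  0.6 -0.8] op 36.9 j [-13.3  29.9 107.7   1.4  43.9 -23.8]
(array([0.4898, 0.0056, 0.1652]), np.float32(24.5))
```

View pics/w20.png

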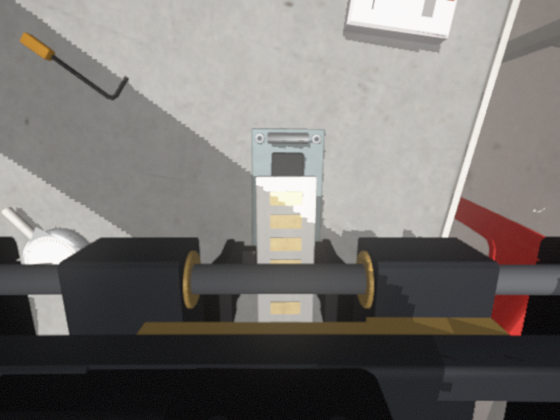

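Emit:
{"name": "apply_moves", "arguments": {"steps": [{"x":3,"y":5,"z":-25,"spin":-0.007},{"x":2,"y":4,"z":-25,"spin":-0.007},{"x":0,"y":0,"z":0,"spin":0}]}}

```text
time_s: 24.4
position: [0.4805, 0.0193, 0.0383]
tcp_rot: [[0.988, -0.026, -0.154], [0.154, 0.024, 0.988], [-0.022, -0.999, 0.028]]
force: [-1.0, 0.0, 0.3]
opening: 0.427
```

```bash
python3 s.py;python3 s.py
```

```text
t 24.50 [0.4821 0.0186 0.0403] yaw 0.1548 tilt [-0.0217  0.0235] F [ 0.6  0.7 -0.2] op 36.9 j [-11.8  35.5 108.9   1.8  37.1 -22.1]
t 24.60 [0.4838 0.0178 0.0414] yaw 0.1539 tilt [-0.0179  0.0226] F [-0.3  0.  -0.4] op 37.0 j [-11.9  35.4 108.8   1.8  37.1 -22.1]
```

Emit:
{"name": "apply_moves", "arguments": {"steps": [{"x":1,"y":-3,"z":-30,"spin":-0.002}]}}

```text
time_s: 24.7
position: [0.4882, 0.0145, 0.0145]
tcp_rot: [[0.988, -0.009, -0.152], [0.152, 0.021, 0.988], [-0.005, -1.0, 0.022]]
force: [0.2, -0.6, -0.2]
opening: 0.421
```

```bash
python3 s.py;python3 s.py;python3 - <<'E'
from h import *
s,p,im=snap("wrist","w21");st()
E
```

```text
t 24.80 [0.4838 0.0149 0.0106] yaw 0.1519 tilt [-0.0204  0.0232] F [-0.4  0.  -0.3] op 36.8 j [-12.2  38.9 109.4   1.9  33.1 -22.5]
t 24.90 [0.4846 0.0148 0.012 ] yaw 0.1517 tilt [-0.0183  0.0228] F [ 0.4 -0.4 -0.2] op 36.8 j [-12.2  38.8 109.4   1.9  33.1 -22.5]
t 24.95 [0.4851 0.0147 0.0124] yaw 0.1518 tilt [-0.017   0.0225] F [-0.   0.6 -1.5] op 37.0 j [-12.2  38.7 109.4   1.9  33.1 -22.5]
```

View pics/w21.png

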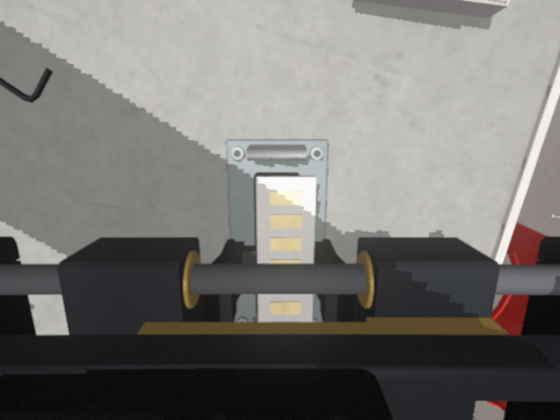

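Emit:
{"name": "apply_moves", "arguments": {"steps": [{"x":0,"y":0,"z":-14,"spin":0}]}}

```text
time_s: 25.05
position: [0.487, 0.0144, 0.0005]
tcp_rot: [[0.988, -0.012, -0.151], [0.151, 0.021, 0.988], [-0.009, -1.0, 0.023]]
force: [0.4, -0.2, -0.9]
opening: 0.425
```

```bash
python3 s.py;python3 s.py
```

```text
t 25.15 [ 0.4851  0.0147 -0.0012] yaw 0.1517 tilt [-0.0169  0.0225] F [-0.  -0.3 -0.1] op 36.8 j [-12.2  40.3 109.6   2.   31.3 -22.6]
t 25.25 [ 0.4854  0.0147 -0.0008] yaw 0.1518 tilt [-0.0162  0.0224] F [ 0.5 -0.5  0.4] op 37.2 j [-12.2  40.3 109.6   2.   31.3 -22.6]
```

Emit:
{"name": "apply_moves", "arguments": {"steps": [{"x":0,"y":0,"z":-6,"spin":0}]}}

```text
time_s: 25.35
position: [0.4861, 0.0146, -0.0049]
tcp_rot: [[0.988, -0.014, -0.151], [0.152, 0.022, 0.988], [-0.011, -1.0, 0.024]]
force: [-4.8, -0.3, 39.6]
opening: 0.428
```

```bash
python3 s.py;python3 s.py
```

```text
t 25.45 [ 0.486   0.0146 -0.005 ] yaw 0.1522 tilt [-0.0141  0.0219] F [-2.1 -0.6 12.1] op 37.2 j [-12.2  40.8 109.7   2.1  30.6 -22.7]
t 25.55 [ 0.4861  0.0145 -0.005 ] yaw 0.1522 tilt [-0.0139  0.0218] F [-2.8  0.6 11.5] op 36.9 j [-12.2  40.8 109.7   2.1  30.6 -22.7]
```

Run:
```python
from h import *
p,s=pickle.load(open("pics/w21.pkl","rb"));T=s['position'];R=s['tcp_rot']
for uv,z in (((286,177),.042),((277.5,140),.008),((277.5,147),.0175),((277.5,158),.0175)):
  w=pix2w(p,[uv],z)[0]; print(w, R.T@(w-T))
c=np.array([.4845,.0148]);a=.151;ax=np.array([-np.sin(a),np.cos(a)])
for d in(.044,.045,.052,.063): print(d,c+d*ax)
s,p,im=snap("wrist","w22");s,p,im2=snap("scene","sc22")
q=w2pix(p,[[.485,.015,.02]])[0].astype(int)
cv2.imwrite("pics/m22.png",np.vstack([cv2.resize(im2[q[1]-50:q[1]+50,q[0]-60:q[0]+60],(560,467),interpolation=cv2.INTER_CUBIC),im[130:260]]))
```

```text
[0.48257234 0.05991646 0.042     ] [ 0.00435961 -0.0289222   0.04565743]
[0.47530893 0.07632659 0.008     ] [0.00015769 0.00556999 0.06210987]
[0.47602577 0.07268927 0.0175    ] [ 0.00017758 -0.00402195  0.05864745]
[0.47693309 0.06677625 0.0175    ] [ 0.00018075 -0.00417328  0.05266714]
0.044 [0.47788122 0.05829933]
0.045 [0.47773079 0.05928795]
0.052 [0.4766778 0.0662083]
0.063 [0.47502311 0.07708313]
```

View pics/m22.png

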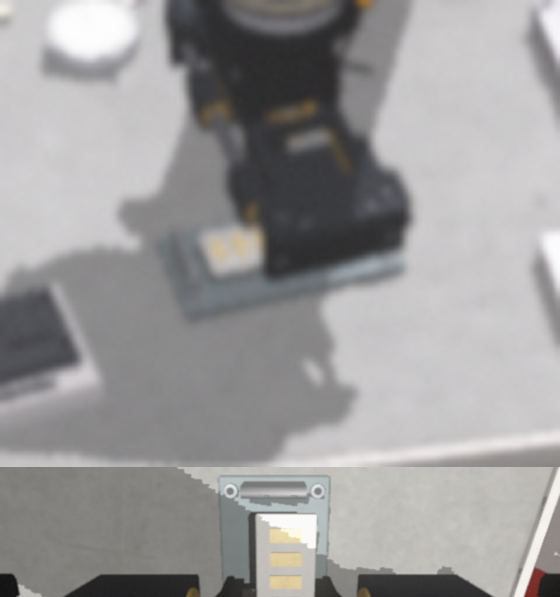

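Run:
```python
from h import *
for n in("w19","w21","w22"):
  im=cv2.imread(f"pics/{n}.png")
  cv2.imwrite(f"pics/z{n}.png",cv2.resize(im[120:250,190:370],None,fx=4,fy=4,interpolation=cv2.INTER_CUBIC))
```

```text
(no output)
```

View pics/zw22.png

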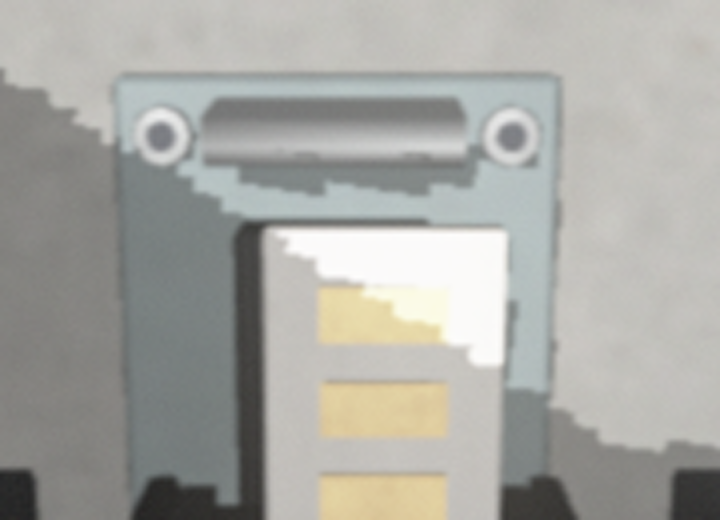

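Emit:
{"name": "apply_moves", "arguments": {"steps": [{"x":0,"y":0,"z":0,"spin":0},{"x":0,"y":0,"z":0,"spin":0},{"x":0,"y":0,"z":0,"spin":0},{"x":0,"y":0,"z":0,"spin":0}], "grip": 70}}

```text
time_s: 26.05
position: [0.4874, 0.0143, -0.0032]
tcp_rot: [[0.988, -0.01, -0.151], [0.152, 0.021, 0.988], [-0.007, -1.0, 0.022]]
force: [0.2, -0.1, -1.0]
opening: 0.703
```

Emit:
{"name": "apply_moves", "arguments": {"steps": [{"x":0,"y":0,"z":20,"spin":0},{"x":0,"y":0,"z":30,"spin":0},{"x":0,"y":-20,"z":40,"spin":0},{"x":0,"y":-25,"z":20,"spin":0},{"x":0,"y":0,"z":0,"spin":0}]}}

```text
time_s: 26.55
position: [0.4855, -0.0311, 0.1084]
tcp_rot: [[0.988, -0.016, -0.153], [0.154, 0.022, 0.988], [-0.012, -1.0, 0.024]]
force: [-0.2, 0.0, -0.8]
opening: 0.802
```

```bash
python3 s.py;python3 - <<'E'
from h import *
s,p,im=snap("wrist","w23");s,p,im2=snap("scene","sc23")
q=w2pix(p,[[.485,.015,.02]])[0].astype(int)
cv2.imwrite("pics/m23.png",np.vstack([cv2.resize(im2[q[1]-40:q[1]+40,q[0]-60:q[0]+60],(560,373),interpolation=cv2.INTER_CUBIC),im[40:260]]))
print(fit("w23",.4885,.0152,.151,[(.03,.09,.026,0)]))
E
```

```text
t 26.65 [ 0.4831 -0.0287  0.1062] yaw 0.1551 tilt [-0.0215  0.0242] F [-1.1 -0.1  0.5] op 69.7 j [-17.3  28.6 106.2   1.3  46.8 -27.1]
(array([0.49  , 0.0153, 0.1519]), np.float32(69.9))
```

View pics/m23.png

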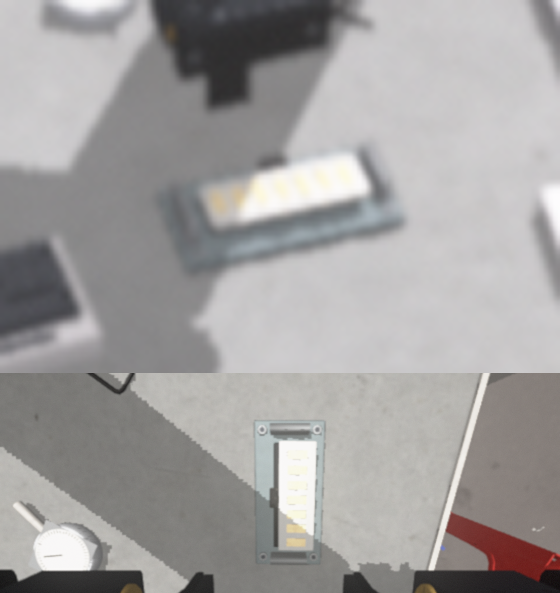

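Emit:
{"name": "apply_moves", "arguments": {"steps": [{"x":-14,"y":37,"z":2,"spin":-0.013},{"x":-14,"y":37,"z":2,"spin":-0.013},{"x":-16,"y":37,"z":2,"spin":-0.013},{"x":-16,"y":37,"z":2,"spin":-0.013},{"x":-16,"y":37,"z":2,"spin":-0.013},{"x":-16,"y":37,"z":2,"spin":-0.013},{"x":-16,"y":37,"z":2,"spin":-0.013},{"x":-16,"y":37,"z":2,"spin":-0.013},{"x":0,"y":0,"z":0,"spin":0}], "grip": 87}}

```text
time_s: 27.65
position: [0.3419, 0.2811, 0.1097]
tcp_rot: [[0.998, -0.047, -0.049], [0.051, 0.025, 0.998], [-0.045, -0.999, 0.028]]
force: [-0.7, -0.9, 0.1]
opening: 1.003
```

```bash
python3 s.py;python3 s.py
```

```text
t 27.75 [0.3438 0.2784 0.1096] yaw 0.0481 tilt [-0.0458  0.0244] F [-0.2  0.  -0.6] op 87.0 j [ 22.7  25.8 111.9   3.3  44.2  17.6]
t 27.85 [0.3455 0.2772 0.1101] yaw 0.0441 tilt [-0.0443  0.0251] F [ 0.1 -0.5  0.5] op 87.0 j [ 22.5  25.8 111.8   3.3  44.2  17.6]
```

Emit:
{"name": "apply_moves", "arguments": {"steps": [{"x":0,"y":-2,"z":50,"spin":0.003}]}}

```text
time_s: 27.95
position: [0.3419, 0.2724, 0.1546]
tcp_rot: [[0.997, -0.06, -0.044], [0.045, 0.018, 0.999], [-0.059, -0.998, 0.021]]
force: [1.0, 0.0, 0.1]
opening: 1.002
```

```bash
python3 s.py
```

```text
t 28.05 [0.3493 0.2753 0.1629] yaw 0.0447 tilt [-0.0374  0.0277] F [ 0.7 -0.   0.3] op 87.2 j [ 22.1  20.2 108.9   2.9  52.3  17.7]
```

Emit:
{"name": "apply_moves", "arguments": {"steps": [{"x":0,"y":-3,"z":-50,"spin":0},{"x":0,"y":0,"z":0,"spin":0}]}}

```text
time_s: 28.25
position: [0.353, 0.2709, 0.1121]
tcp_rot: [[0.999, -0.033, -0.039], [0.04, 0.029, 0.999], [-0.032, -0.999, 0.03]]
force: [-1.6, 0.5, -0.6]
opening: 0.996
```

```bash
python3 s.py
```

```text
t 28.35 [0.3568 0.273  0.1168] yaw 0.0402 tilt [-0.0222  0.0339] F [ 1.  -0.5  0.8] op 86.9 j [ 21.4  25.  111.6   3.3  43.9  16.7]
```

Emit:
{"name": "apply_moves", "arguments": {"steps": [{"x":0,"y":0,"z":50,"spin":0}]}}

```text
time_s: 28.45
position: [0.3535, 0.2708, 0.1633]
tcp_rot: [[0.999, -0.035, -0.037], [0.038, 0.029, 0.999], [-0.034, -0.999, 0.03]]
force: [0.9, 0.5, -0.2]
opening: 0.999
```

```bash
python3 s.py
```

```text
t 28.55 [0.3612 0.2744 0.1724] yaw 0.0392 tilt [-0.0104  0.0387] F [ 0.3 -0.2  0.7] op 87.0 j [ 21.4  19.3 108.3   2.9  52.2  17.3]
```

Emit:
{"name": "apply_moves", "arguments": {"steps": [{"x":0,"y":-3,"z":-50,"spin":0},{"x":0,"y":0,"z":0,"spin":0}]}}

```text
time_s: 28.75
position: [0.3654, 0.2726, 0.1265]
tcp_rot: [[0.999, 0.002, -0.038], [0.038, 0.043, 0.998], [0.003, -0.999, 0.043]]
force: [-1.3, -0.4, 0.4]
opening: 1.004
```

```bash
python3 s.py; python3 s.py
```

```text
t 28.85 [0.3694 0.2746 0.1309] yaw 0.0384 tilt [0.0124 0.0479] F [ 0.2 -0.7  1.1] op 86.8 j [ 21.   23.4 111.    3.3  44.   16.4]
t 28.95 [0.3698 0.2749 0.1316] yaw 0.0389 tilt [0.0144 0.0486] F [-0.1 -0.6 -0.3] op 87.2 j [ 21.   23.3 111.    3.3  44.   16.4]
```

Emit:
{"name": "apply_moves", "arguments": {"steps": [{"x":-12,"y":-3,"z":-42,"spin":0.01}]}}

```text
time_s: 29.05
position: [0.3654, 0.2749, 0.095]
tcp_rot: [[0.998, 0.032, -0.05], [0.049, 0.056, 0.997], [0.035, -0.998, 0.054]]
force: [0.7, 1.1, -1.7]
opening: 1.002
```

```bash
python3 s.py;python3 s.py
```

```text
t 29.15 [0.3542 0.2707 0.0889] yaw 0.0494 tilt [0.0076 0.0464] F [-1.5 -0.8 -0.2] op 87.0 j [ 21.2  27.4 114.8   3.9  36.4  15.2]
t 29.25 [0.3579 0.272  0.0909] yaw 0.0489 tilt [0.0145 0.0491] F [-0.7  0.3 -0. ] op 86.8 j [ 21.2  27.3 114.6   3.9  36.4  15.2]
```

Emit:
{"name": "apply_moves", "arguments": {"steps": [{"x":0,"y":0,"z":-38,"spin":0}]}}

```text
time_s: 29.35
position: [0.3635, 0.2744, 0.0573]
tcp_rot: [[0.998, 0.028, -0.05], [0.049, 0.055, 0.997], [0.031, -0.998, 0.053]]
force: [1.0, -0.0, 0.5]
opening: 1.002
```

```bash
python3 s.py;python3 s.py
```

```text
t 29.45 [0.3575 0.2718 0.052 ] yaw 0.0487 tilt [0.0114 0.0479] F [-0.2 -0.5 -0.9] op 87.2 j [ 21.2  32.1 116.    4.6  30.3  14.4]
t 29.55 [0.3586 0.2724 0.054 ] yaw 0.0488 tilt [0.0152 0.0495] F [-0.1  0.7  1.1] op 87.2 j [ 21.2  31.9 116.    4.6  30.4  14.4]
```

Emit:
{"name": "apply_moves", "arguments": {"steps": [{"x":-2,"y":-1,"z":-26,"spin":0}], "grip": 66}}

```text
time_s: 29.65
position: [0.3605, 0.2731, 0.0315]
tcp_rot: [[0.998, 0.025, -0.05], [0.049, 0.053, 0.997], [0.027, -0.998, 0.052]]
force: [0.5, -0.4, -0.3]
opening: 0.965
```

```bash
python3 s.py;python3 s.py
```

```text
t 29.75 [0.3565 0.2713 0.0285] yaw 0.0486 tilt [0.0146 0.0494] F [-0.3 -0.   0.4] op 77.9 j [ 21.2  35.1 117.1   5.3  26.2  13.6]
t 29.85 [0.3572 0.2717 0.0294] yaw 0.0488 tilt [0.0166 0.0501] F [-0.4 -0.  -0.3] op 70.9 j [ 21.2  35.  117.    5.3  26.2  13.6]
```

Emit:
{"name": "apply_moves", "arguments": {"steps": [{"x":0,"y":0,"z":-14,"spin":0}]}}

```text
time_s: 29.95
position: [0.3592, 0.2726, 0.0179]
tcp_rot: [[0.999, 0.022, -0.05], [0.049, 0.052, 0.997], [0.024, -0.998, 0.051]]
force: [0.3, 0.0, -0.3]
opening: 0.783
```

```bash
python3 s.py;python3 s.py;python3 - <<'E'
from h import *
s,p,im=snap("wrist","w24")
cv2.imwrite("pics/m24.png",cv2.resize(im[60:250,160:400],None,fx=3,fy=3,interpolation=cv2.INTER_CUBIC))
E
```

```text
t 30.05 [0.3577 0.2719 0.0163] yaw 0.0488 tilt [0.0177 0.0506] F [ 0.1 -0.5 -0.2] op 66.8 j [ 21.2  36.7 117.3   5.7  24.1  13.1]
t 30.15 [0.3577 0.272  0.0165] yaw 0.0488 tilt [0.0179 0.0507] F [ 0.4 -0.8  0.2] op 66.5 j [ 21.2  36.7 117.3   5.7  24.1  13.2]
```

View pics/m24.png

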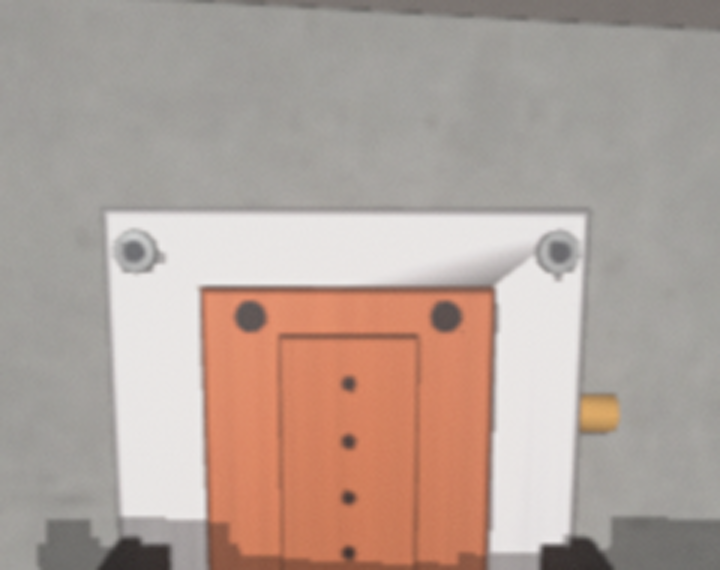

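Emit:
{"name": "apply_moves", "arguments": {"steps": [{"x":-1,"y":0,"z":-10,"spin":0}]}}

```text
time_s: 30.3
position: [0.3581, 0.2725, 0.0077]
tcp_rot: [[0.999, 0.022, -0.05], [0.049, 0.052, 0.997], [0.024, -0.998, 0.051]]
force: [0.0, 0.5, 0.1]
opening: 0.761
```

```bash
python3 s.py;python3 s.py
```

```text
t 30.40 [0.3564 0.2718 0.0061] yaw 0.0488 tilt [0.0173 0.0505] F [ 0.2 -0.1  0.2] op 66.4 j [ 21.2  38.  117.7   6.1  22.4  12.8]
t 30.50 [0.3564 0.2718 0.0063] yaw 0.0488 tilt [0.0173 0.0505] F [-0.3  0.1 -0.2] op 66.0 j [ 21.2  38.  117.7   6.1  22.5  12.8]
```

Emit:
{"name": "apply_moves", "arguments": {"steps": [{"x":0,"y":0,"z":0,"spin":0},{"x":0,"y":0,"z":0,"spin":0},{"x":0,"y":0,"z":0,"spin":0},{"x":0,"y":0,"z":0,"spin":0}], "grip": 40}}

```text
time_s: 30.9
position: [0.3564, 0.2718, 0.0062]
tcp_rot: [[0.999, 0.017, -0.05], [0.049, 0.05, 0.998], [0.019, -0.999, 0.049]]
force: [-0.7, -0.4, -1.4]
opening: 0.591
```

```bash
python3 s.py
```

```text
t 31.00 [0.3564 0.2718 0.0062] yaw 0.0489 tilt [0.0171 0.0504] F [ 0.1  0.5 -0.3] op 51.3 j [ 21.2  38.  117.7   6.1  22.5  12.8]
```

Emit:
{"name": "apply_moves", "arguments": {"steps": [{"x":0,"y":0,"z":4,"spin":0},{"x":0,"y":0,"z":6,"spin":0},{"x":0,"y":0,"z":10,"spin":0},{"x":0,"y":0,"z":20,"spin":0},{"x":0,"y":0,"z":20,"spin":0},{"x":0,"y":0,"z":10,"spin":0},{"x":0,"y":0,"z":0,"spin":0}]}}

```text
time_s: 31.7
position: [0.3539, 0.2708, 0.0806]
tcp_rot: [[0.999, 0.013, -0.05], [0.049, 0.048, 0.998], [0.016, -0.999, 0.048]]
force: [-0.1, -0.4, -3.9]
opening: 0.588
```

```bash
python3 s.py;python3 - <<'E'
from h import *
s,p,im=snap("wrist","w25");s,p,im2=snap("scene","sc25")
cv2.imwrite("pics/m25.png",np.vstack([cv2.resize(im2[110:210,320:440],(560,467),interpolation=cv2.INTER_CUBIC),im[150:280]]))
E
```

```text
t 31.80 [0.3533 0.2705 0.0794] yaw 0.0490 tilt [0.0111 0.0476] F [ 0.1  0.7 -3.8] op 51.4 j [ 21.2  28.5 115.6   4.1  34.4  15.1]
```

View pics/m25.png

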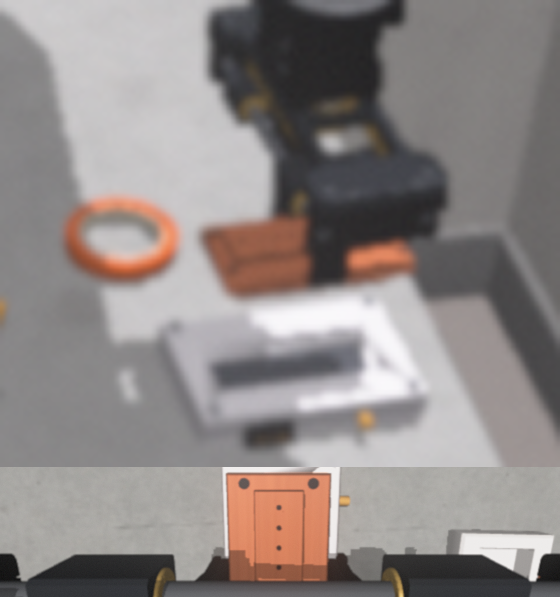

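Emit:
{"name": "apply_moves", "arguments": {"steps": [{"x":26,"y":-7,"z":0,"spin":-0.003},{"x":26,"y":-7,"z":0,"spin":-0.003},{"x":26,"y":-7,"z":0,"spin":-0.003},{"x":26,"y":-7,"z":0,"spin":-0.003},{"x":26,"y":-7,"z":0,"spin":-0.003},{"x":26,"y":-7,"z":0,"spin":-0.003},{"x":20,"y":-5,"z":0,"spin":-0.003},{"x":0,"y":0,"z":0,"spin":0}]}}

```text
time_s: 32.7
position: [0.5269, 0.2184, 0.0698]
tcp_rot: [[1.0, -0.01, -0.028], [0.029, 0.041, 0.999], [-0.009, -0.999, 0.041]]
force: [0.5, 0.3, -4.3]
opening: 0.588
```

```bash
python3 s.py;python3 s.py
python3 - <<'E'
from h import *
s,p,im=snap("wrist","w26")
cv2.imwrite("pics/m26.png",cv2.resize(im[60:260,140:420],None,fx=2.7,fy=2.7,interpolation=cv2.INTER_CUBIC))
E
```

```text
t 32.80 [0.522  0.2188 0.0694] yaw 0.0300 tilt [-0.0173  0.0402] F [-1.1  1.8 -4.4] op 51.3 j [10.  36.3 96.9  3.3 47.4  6. ]
t 32.90 [0.5208 0.2193 0.0699] yaw 0.0311 tilt [-0.0177  0.0402] F [ 0.3  0.  -3.4] op 51.8 j [10.1 36.2 97.   3.3 47.4  6. ]
```

View pics/m26.png

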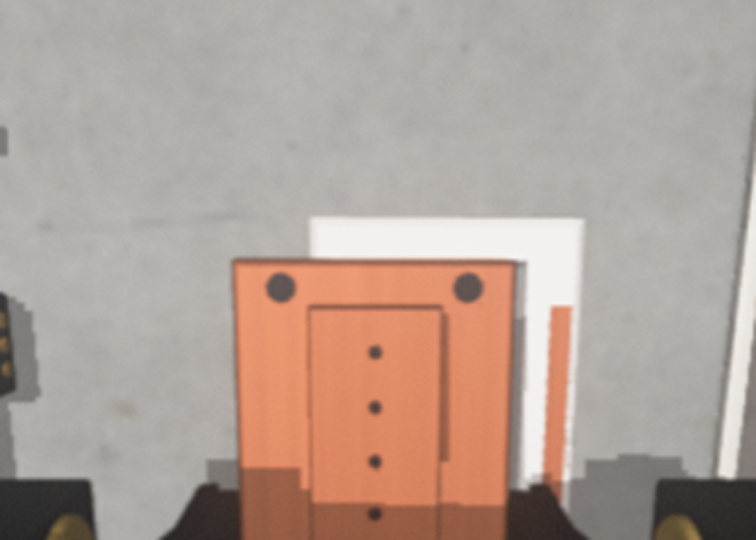

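Emit:
{"name": "apply_moves", "arguments": {"steps": [{"x":6,"y":2,"z":45,"spin":-0.002}]}}

```text
time_s: 33.05
position: [0.5194, 0.2204, 0.1097]
tcp_rot: [[0.999, -0.035, -0.029], [0.03, 0.037, 0.999], [-0.033, -0.999, 0.038]]
force: [-0.7, -0.3, -4.5]
opening: 0.59
```

```bash
python3 s.py
```

```text
t 33.15 [0.5302 0.223  0.1193] yaw 0.0304 tilt [-0.0072  0.0424] F [ 1.2  0.5 -2.9] op 51.4 j [10.2 32.3 94.2  3.1 53.6  6.7]
```

Emit:
{"name": "apply_moves", "arguments": {"steps": [{"x":5,"y":1,"z":-45,"spin":-0.002},{"x":0,"y":0,"z":0,"spin":0}]}}

```text
time_s: 33.35
position: [0.5342, 0.2249, 0.0738]
tcp_rot: [[1.0, -0.006, -0.03], [0.03, 0.043, 0.999], [-0.005, -0.999, 0.043]]
force: [-1.9, -1.5, -4.0]
opening: 0.59
```

```bash
python3 s.py;python3 s.py
```

```text
t 33.45 [0.5384 0.2259 0.0793] yaw 0.0302 tilt [0.0048 0.045 ] F [ 0.6 -0.4 -3.2] op 51.5 j [10.4 36.  95.   3.3 48.3  6.4]
t 33.55 [0.5401 0.226  0.0813] yaw 0.0299 tilt [0.0094 0.0457] F [ 0.  -0.5 -3.8] op 51.6 j [10.4 35.8 95.   3.3 48.3  6.4]
```

Emit:
{"name": "apply_moves", "arguments": {"steps": [{"x":-1,"y":-4,"z":-35,"spin":-0.002}]}}

```text
time_s: 33.65
position: [0.5448, 0.2236, 0.0519]
tcp_rot: [[0.999, 0.024, -0.03], [0.028, 0.049, 0.998], [0.026, -0.999, 0.048]]
force: [1.6, 0.5, -3.3]
opening: 0.593
```

```bash
python3 s.py;python3 s.py
python3 - <<'E'
from h import *
s,p,im=snap("wrist","w27");st()
print("dock",fit("w27",.539,.2195,.027,[(.074,.126,.020,1)]))
cv2.imwrite("pics/m27.png",cv2.resize(im[60:260,140:420],None,fx=2.7,fy=2.7,interpolation=cv2.INTER_CUBIC))
E
```

```text
t 33.75 [0.5364 0.2213 0.0453] yaw 0.0279 tilt [0.0042 0.0446] F [-2.1 -0.6 -3.9] op 51.4 j [10.  38.9 96.5  3.6 43.9  5.8]
t 33.85 [0.5388 0.222  0.0473] yaw 0.0277 tilt [0.0093 0.0458] F [ 0.4 -0.3 -3.7] op 51.6 j [10.  38.7 96.4  3.6 44.   5.8]
t 33.90 [0.5398 0.2222 0.0479] yaw 0.0278 tilt [0.0115 0.0462] F [ 0.6 -0.2 -4.4] op 51.5 j [10.  38.7 96.3  3.6 43.9  5.8]
dock (array([0.5396, 0.2193, 0.0271]), np.float32(26.3))
```

View pics/m27.png

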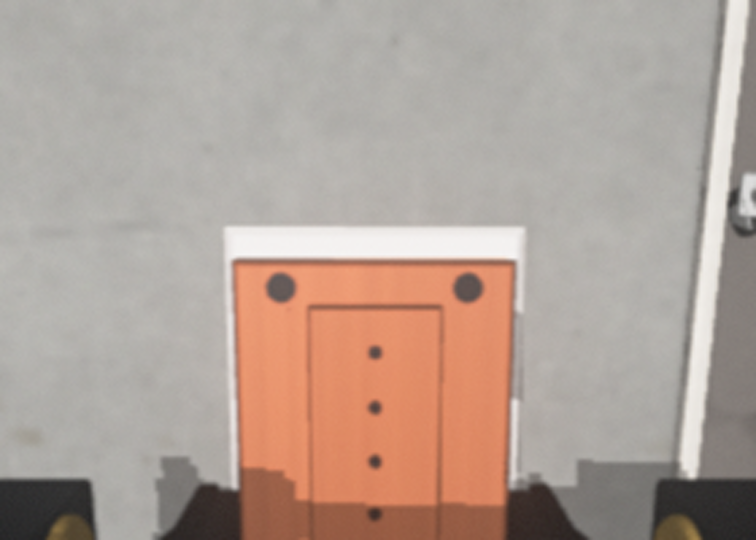

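Run:
```python
from h import *
p,s=pickle.load(open("pics/w27.pkl","rb"))
g=lambda u,v:(u/2.7+140,v/2.7+60)
z=.0479+.0298
print(pix2w(p,[g(374,261),g(235,262),g(515,262),g(240,460),g(509,460)],z));print(pix2w(p,[g(374,227),g(224,227),g(525,227)],.02))
p,s=pickle.load(open("pics/w24.pkl","rb"));print(s['position'],pix2w(p,[(160+348/3,60+289/3)],.036))
```

```text
[[0.53760188 0.27604396 0.0777    ]
 [0.51288793 0.27516123 0.0777    ]
 [0.56276398 0.2765699  0.0777    ]
 [0.51366368 0.23873282 0.0777    ]
 [0.56393299 0.24003248 0.0777    ]]
[[0.5381064  0.28211768 0.02      ]
 [0.50185735 0.28106194 0.02      ]
 [0.5747252  0.28314928 0.02      ]]
[0.35774414 0.27195018 0.01654097] [[0.35406256 0.32552849 0.036     ]]
```

Emit:
{"name": "apply_moves", "arguments": {"steps": [{"x":0,"y":-1,"z":-22,"spin":0}]}}

```text
time_s: 34.0
position: [0.5439, 0.2223, 0.03]
tcp_rot: [[0.999, 0.021, -0.029], [0.028, 0.048, 0.998], [0.023, -0.999, 0.048]]
force: [0.9, -0.4, -3.9]
opening: 0.594
```

```bash
python3 s.py;python3 s.py
```

```text
t 34.10 [0.5394 0.2212 0.0261] yaw 0.0279 tilt [0.0104 0.046 ] F [-0.7  0.1 -3.6] op 51.4 j [ 9.9 40.7 96.9  3.8 41.4  5.5]
t 34.20 [0.5402 0.2214 0.027 ] yaw 0.0278 tilt [0.0123 0.0464] F [ 0.7  0.1 -3.7] op 51.2 j [ 9.9 40.7 96.8  3.8 41.4  5.5]
```

Emit:
{"name": "apply_moves", "arguments": {"steps": [{"x":0,"y":0,"z":-10,"spin":0}]}}

```text
time_s: 34.3
position: [0.5423, 0.222, 0.0191]
tcp_rot: [[0.999, 0.017, -0.029], [0.028, 0.047, 0.998], [0.019, -0.999, 0.047]]
force: [0.1, 0.4, -3.2]
opening: 0.592
```

```bash
python3 s.py;python3 s.py
```

```text
t 34.40 [0.5401 0.2214 0.0169] yaw 0.0279 tilt [0.0121 0.0464] F [-0.   0.6 -3.3] op 51.3 j [ 9.9 41.6 97.   3.9 40.3  5.4]
t 34.50 [0.5401 0.2215 0.0171] yaw 0.0279 tilt [0.0121 0.0464] F [ 0.9  0.4 -4.2] op 51.1 j [ 9.9 41.6 97.   3.9 40.3  5.4]
```

Emit:
{"name": "apply_moves", "arguments": {"steps": [{"x":0,"y":0,"z":-5,"spin":0}]}}

```text
time_s: 34.6
position: [0.5409, 0.2217, 0.0126]
tcp_rot: [[0.999, 0.014, -0.029], [0.028, 0.047, 0.999], [0.015, -0.999, 0.046]]
force: [0.5, 0.2, -3.3]
opening: 0.587
```

```bash
python3 s.py
```

```text
t 34.70 [0.5398 0.2214 0.0116] yaw 0.0279 tilt [0.0113 0.0463] F [-0.2 -0.1 -3.8] op 51.6 j [ 9.9 42.1 97.1  3.9 39.7  5.3]
```

Emit:
{"name": "apply_moves", "arguments": {"steps": [{"x":0,"y":0,"z":-4,"spin":0}]}}

```text
time_s: 34.8
position: [0.5402, 0.2215, 0.0078]
tcp_rot: [[1.0, 0.012, -0.028], [0.028, 0.046, 0.999], [0.014, -0.999, 0.046]]
force: [0.1, -0.2, -4.5]
opening: 0.589
```

```bash
python3 s.py
```

```text
t 34.90 [0.5392 0.2213 0.007 ] yaw 0.0280 tilt [0.0099 0.046 ] F [-0.3  0.1 -4. ] op 51.6 j [ 9.9 42.6 97.2  4.  39.2  5.2]
```

Emit:
{"name": "apply_moves", "arguments": {"steps": [{"x":0,"y":0,"z":-3,"spin":0}]}}

```text
time_s: 35.0
position: [0.5395, 0.2214, 0.004]
tcp_rot: [[1.0, 0.011, -0.028], [0.028, 0.046, 0.999], [0.012, -0.999, 0.046]]
force: [-0.5, -0.1, -3.9]
opening: 0.593
```

```bash
python3 s.py
```

```text
t 35.10 [0.5388 0.2212 0.0035] yaw 0.0279 tilt [0.009  0.0458] F [-0.2  0.6 -2.8] op 51.5 j [ 9.9 42.9 97.3  4.  38.9  5.2]
```

Going smoothly; the insert is nearly down. Last nudge, release and back off.

Emit:
{"name": "apply_moves", "arguments": {"steps": [{"x":0,"y":0,"z":-1.5,"spin":0}]}}

```text
time_s: 35.2
position: [0.5391, 0.2213, 0.0023]
tcp_rot: [[1.0, 0.01, -0.028], [0.028, 0.046, 0.999], [0.011, -0.999, 0.046]]
force: [-3.9, -1.0, 13.8]
opening: 0.592
```

```bash
python3 s.py
```

```text
t 35.30 [0.5391 0.2213 0.0025] yaw 0.0279 tilt [0.0096 0.046 ] F [-0.5 -0.8  0.6] op 51.3 j [ 9.9 43.  97.3  4.  38.8  5.2]
```

Emit:
{"name": "apply_moves", "arguments": {"steps": [{"x":0,"y":0,"z":0,"spin":0},{"x":0,"y":0,"z":0,"spin":0},{"x":0,"y":0,"z":0,"spin":0},{"x":0,"y":0,"z":0,"spin":0}], "grip": 74}}

```text
time_s: 35.7
position: [0.5411, 0.2216, 0.0039]
tcp_rot: [[0.999, 0.014, -0.028], [0.028, 0.047, 0.999], [0.015, -0.999, 0.046]]
force: [0.1, 0.2, -0.2]
opening: 0.819
```

Emit:
{"name": "apply_moves", "arguments": {"steps": [{"x":0,"y":0,"z":20,"spin":0},{"x":0,"y":0,"z":30,"spin":0},{"x":0,"y":-25,"z":40,"spin":0},{"x":0,"y":-40,"z":20,"spin":0},{"x":0,"y":-30,"z":0,"spin":0},{"x":0,"y":0,"z":0,"spin":0}]}}

```text
time_s: 36.3
position: [0.5414, 0.1246, 0.1179]
tcp_rot: [[0.999, 0.016, -0.032], [0.031, 0.045, 0.998], [0.018, -0.999, 0.045]]
force: [-0.7, 0.0, -0.3]
opening: 0.85
```

```bash
python3 s.py;python3 - <<'E'
from h import *
s,p,im=snap("wrist","w28");s2,p2,im2=snap("scene","sc28");st()
q=w2pix(p2,[[.54,.22,.02]])[0].astype(int)
cv2.imwrite("pics/m28.png",np.vstack([cv2.resize(im2[q[1]-40:q[1]+40,q[0]-60:q[0]+60],(560,373),interpolation=cv2.INTER_CUBIC),im[20:245]]))
print("ins",fit("w28",.539,.22,.027,[(.052,.112,.032,-1)]),"dock",fit("w28",.539,.22,.027,[(.074,.126,.02,1)]))
print("stage",fit("w28",.3565,.27,.05,[(.09,.14,.024,1)]),fit("w28",.3565,.27,.05,[(.044,.104,.024,-1)]))
E
```

```text
t 36.40 [0.541  0.1271 0.1173] yaw 0.0330 tilt [0.0153 0.0466] F [-0.3  0.1  0.5] op 73.8 j [ 0.1 30.9 97.8  3.5 50.4 -4. ]
t 36.50 [0.5402 0.1282 0.1165] yaw 0.0353 tilt [0.0132 0.0466] F [-0.6  0.4 -0.2] op 74.3 j [ 0.2 31.  97.9  3.5 50.5 -4. ]
ins (array([0.5459, 0.2191, 0.0286]), np.float32(37.5)) dock (array([0.5394, 0.2193, 0.0264]), np.float32(52.8))
stage (array([0.3579, 0.2707, 0.0432]), np.float32(35.3)) (array([0.3576, 0.271 , 0.053 ]), np.float32(42.8))
```

View pics/m28.png

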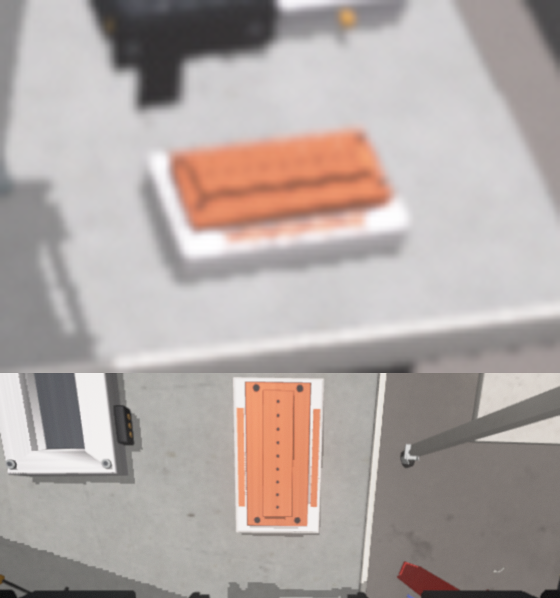

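Emit:
{"name": "apply_moves", "arguments": {"steps": [{"x":1,"y":-36,"z":0,"spin":0.022},{"x":1,"y":-36,"z":0,"spin":0.022},{"x":1,"y":-36,"z":0,"spin":0.022},{"x":1,"y":-36,"z":0,"spin":0.022},{"x":1,"y":-36,"z":0,"spin":0.022},{"x":1,"y":-36,"z":0,"spin":0.022},{"x":1,"y":-36,"z":0,"spin":0.022},{"x":1,"y":-36,"z":0,"spin":0.022},{"x":0,"y":0,"z":0,"spin":0}]}}

```text
time_s: 37.4
position: [0.5473, -0.1559, 0.1101]
tcp_rot: [[0.971, -0.005, -0.239], [0.239, 0.052, 0.97], [0.007, -0.999, 0.052]]
force: [-0.3, 0.2, 1.1]
opening: 0.851
```

```bash
python3 s.py;python3 s.py;python3 - <<'E'
from h import *
s,p,im=snap("wrist","w29");st()
print("ins",fit("w29",.549,-.1646,.216,[(.052,.112,.032,-1)]))
E
```

```text
t 37.50 [ 0.5455 -0.1516  0.1097] yaw 0.2427 tilt [-0.0088  0.0561] F [0.2 0.4 0.7] op 73.6 j [-28.4  33.2  94.3   3.2  54.5 -44.2]
t 37.60 [ 0.5452 -0.1503  0.11  ] yaw 0.2448 tilt [-0.0091  0.0561] F [ 0.2 -0.2  0.3] op 73.9 j [-28.3  33.2  94.4   3.2  54.5 -44.2]
t 37.65 [ 0.5452 -0.1503  0.1102] yaw 0.2453 tilt [-0.0089  0.0557] F [-0.6  0.1 -0. ] op 74.3 j [-28.3  33.1  94.4   3.2  54.5 -44.2]
ins (array([ 0.5557, -0.1614,  0.2217]), np.float32(43.9))
```

View pics/w29.png

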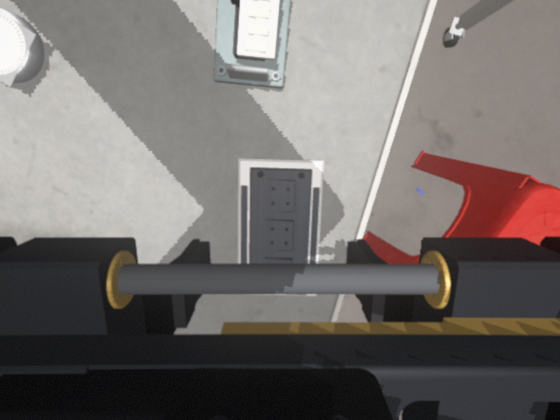

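Run:
```python
from h import *
p,s=pickle.load(open("pics/w29.pkl","rb"))
cv2.imwrite("pics/m29.png",cv2.resize(cv2.imread("pics/w29.png")[150:262,220:340],None,fx=5,fy=5,interpolation=cv2.INTER_CUBIC))
```

```text
(no output)
```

View pics/m29.png

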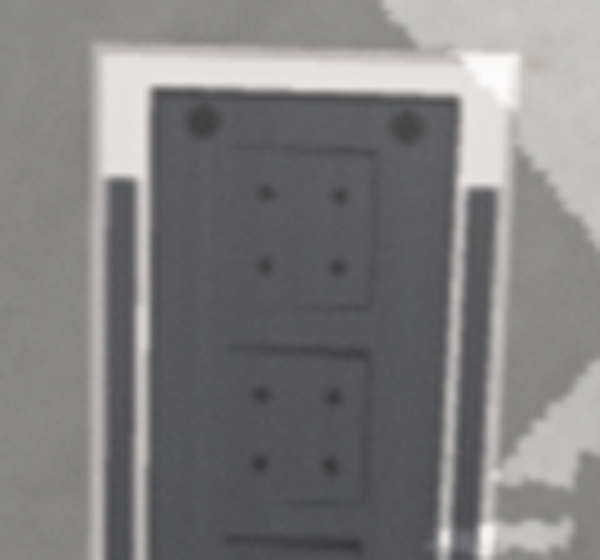

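Run:
```python
from h import *
p,s=pickle.load(open("pics/w29.pkl","rb"));g=lambda u,v:(220+(u+.5)/5,150+(v+.5)/5)
A=pix2w(p,[g(152,90),g(460,97),g(146,555),g(440,555)],.032);print(A)
d=A[1]-A[0];a=np.arctan2(d[1],d[0]);print("yaw",a,np.linalg.norm(d))
l=A[0]-A[2];r=A[1]-A[3];print("yaw l,r",np.arctan2(-l[0],l[1]),np.arctan2(-r[0],r[1]))
for yaw in(.216,a): print((A[0]+A[1])[:2]/2-.056*np.array([-np.sin(yaw),np.cos(yaw)]))
```

```text
[[ 0.51387059 -0.11526597  0.032     ]
 [ 0.56338033 -0.10404861  0.032     ]
 [ 0.5311282  -0.19391935  0.032     ]
 [ 0.58089859 -0.18152318  0.032     ]]
yaw 0.22280711351427204 0.05076459241880147
yaw l,r 0.21599085959553146 0.22237668070131675
[ 0.55062762 -0.16435599]
[ 0.55099968 -0.16427303]
```

Emit:
{"name": "apply_moves", "arguments": {"steps": [{"x":5,"y":-13,"z":-40,"spin":-0.027}]}}

```text
time_s: 37.75
position: [0.5537, -0.1623, 0.0741]
tcp_rot: [[0.976, 0.001, -0.22], [0.219, 0.052, 0.974], [0.013, -0.999, 0.05]]
force: [1.3, -0.2, -0.2]
opening: 0.85
```

```bash
python3 s.py;python3 s.py
```

```text
t 37.85 [ 0.5477 -0.161   0.0662] yaw 0.2195 tilt [-0.0152  0.0601] F [-0.5  0.3 -0.5] op 73.8 j [-29.1  37.4  94.8   3.4  50.3 -43.9]
t 37.95 [ 0.5493 -0.1615  0.0697] yaw 0.2199 tilt [-0.0104  0.0579] F [-0.3 -0.1  0.5] op 73.9 j [-29.1  37.1  94.7   3.4  50.4 -43.9]
```

Emit:
{"name": "apply_moves", "arguments": {"steps": [{"x":0,"y":0,"z":-36,"spin":0}]}}

```text
time_s: 38.05
position: [0.5539, -0.1629, 0.0386]
tcp_rot: [[0.976, 0.0, -0.22], [0.219, 0.052, 0.974], [0.012, -0.999, 0.051]]
force: [1.1, -1.1, 0.2]
opening: 0.855
```

```bash
python3 s.py;python3 s.py;python3 s.py;python3 - <<'E'
from h import *
s,p,im=snap("wrist","w30")
cv2.imwrite("pics/m30.png",cv2.resize(im[110:250,160:400],None,fx=3,fy=3,interpolation=cv2.INTER_CUBIC))
E
```

```text
t 38.15 [ 0.5471 -0.1594  0.0325] yaw 0.2212 tilt [-0.0155  0.0609] F [-0.5  1.4  0.4] op 73.8 j [-29.   40.5  95.8   3.6  46.3 -44.2]
t 38.25 [ 0.5493 -0.1608  0.0349] yaw 0.2207 tilt [-0.0105  0.0581] F [-0.4  0.3 -0.9] op 74.1 j [-29.   40.3  95.7   3.6  46.3 -44.2]
t 38.35 [ 0.5504 -0.1618  0.0358] yaw 0.2203 tilt [-0.0077  0.0565] F [-0.6 -0.8 -0.8] op 73.9 j [-29.1  40.2  95.6   3.6  46.2 -44.2]
```

View pics/m30.png

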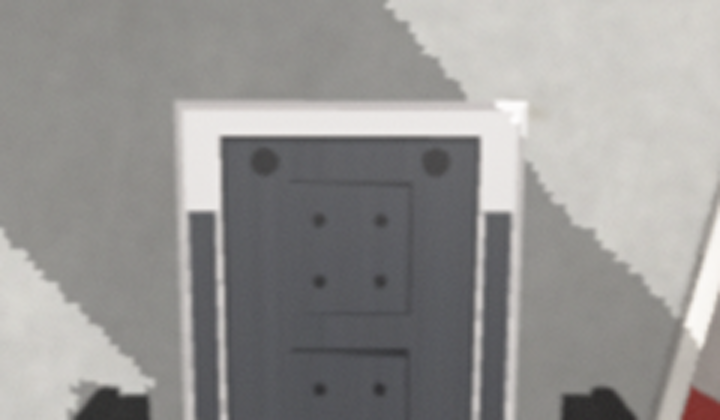

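Emit:
{"name": "apply_moves", "arguments": {"steps": [{"x":-1,"y":-1,"z":-20,"spin":-0.001}]}}

```text
time_s: 38.5
position: [0.5524, -0.1643, 0.0193]
tcp_rot: [[0.976, -0.0, -0.218], [0.218, 0.052, 0.975], [0.011, -0.999, 0.051]]
force: [0.1, -0.1, -0.9]
opening: 0.851
```

```bash
python3 s.py;python3 s.py
```

```text
t 38.60 [ 0.549  -0.1628  0.0159] yaw 0.2191 tilt [-0.0081  0.0567] F [ 0.1 -0.   0.4] op 73.8 j [-29.2  42.   96.1   3.8  43.9 -44.5]
t 38.70 [ 0.5496 -0.163   0.0166] yaw 0.2190 tilt [-0.0069  0.0561] F [ 0.6 -0.7  0.4] op 74.1 j [-29.2  42.   96.1   3.8  43.9 -44.5]
```

Emit:
{"name": "apply_moves", "arguments": {"steps": [{"x":0,"y":0,"z":-12,"spin":0}]}}

```text
time_s: 38.8
position: [0.5514, -0.1639, 0.0065]
tcp_rot: [[0.976, -0.003, -0.218], [0.217, 0.054, 0.975], [0.009, -0.999, 0.053]]
force: [0.3, 0.3, -0.8]
opening: 0.853
```

```bash
python3 s.py;python3 s.py
```

```text
t 38.90 [ 0.5492 -0.1628  0.0041] yaw 0.2190 tilt [-0.0079  0.0566] F [-0.6 -0.3 -0.3] op 74.3 j [-29.2  43.2  96.3   3.9  42.6 -44.7]
t 39.00 [ 0.5495 -0.1629  0.0045] yaw 0.2190 tilt [-0.0074  0.0564] F [ 0.5 -0.6 -0.9] op 73.8 j [-29.2  43.1  96.3   3.9  42.6 -44.7]
```

Emit:
{"name": "apply_moves", "arguments": {"steps": [{"x":0,"y":0,"z":-1.5,"spin":0},{"x":0,"y":0,"z":0,"spin":0},{"x":0,"y":0,"z":0,"spin":0},{"x":0,"y":0,"z":0,"spin":0},{"x":0,"y":0,"z":0,"spin":0},{"x":0,"y":0,"z":0,"spin":0}], "grip": 40}}

```text
time_s: 39.6
position: [0.5497, -0.163, 0.0032]
tcp_rot: [[0.976, -0.007, -0.217], [0.217, 0.056, 0.974], [0.005, -0.998, 0.056]]
force: [0.2, 0.4, -1.0]
opening: 0.588
```

```bash
python3 s.py
```

```text
t 39.70 [ 0.5498 -0.163   0.0032] yaw 0.2191 tilt [-0.0069  0.0561] F [-0.1  0.4 -1.3] op 51.0 j [-29.2  43.3  96.3   3.9  42.5 -44.7]
```

Emit:
{"name": "apply_moves", "arguments": {"steps": [{"x":0,"y":0,"z":4,"spin":0},{"x":0,"y":0,"z":6,"spin":0},{"x":0,"y":0,"z":10,"spin":0},{"x":0,"y":0,"z":20,"spin":0},{"x":0,"y":0,"z":25,"spin":0},{"x":0,"y":0,"z":20,"spin":0},{"x":0,"y":0,"z":10,"spin":0},{"x":0,"y":0,"z":0,"spin":0}]}}

```text
time_s: 40.5
position: [0.5476, -0.1618, 0.1035]
tcp_rot: [[0.976, -0.01, -0.217], [0.218, 0.058, 0.974], [0.003, -0.998, 0.058]]
force: [-0.1, 0.6, -2.3]
opening: 0.59
```

```bash
python3 s.py
```

```text
t 40.60 [ 0.5466 -0.1614  0.1019] yaw 0.2192 tilt [-0.0127  0.059 ] F [ 0.7  0.3 -2.3] op 51.1 j [-29.2  34.2  93.8   3.2  54.3 -43.7]
```

Emit:
{"name": "apply_moves", "arguments": {"steps": [{"x":-8,"y":38,"z":2,"spin":-0.015},{"x":-10,"y":38,"z":2,"spin":-0.015},{"x":-12,"y":38,"z":2,"spin":-0.015},{"x":-14,"y":38,"z":2,"spin":-0.015},{"x":-18,"y":38,"z":2,"spin":-0.015},{"x":-18,"y":38,"z":2,"spin":-0.015},{"x":-18,"y":38,"z":2,"spin":-0.015},{"x":-18,"y":38,"z":2,"spin":-0.015},{"x":-18,"y":38,"z":2,"spin":-0.015},{"x":-16,"y":38,"z":2,"spin":-0.015},{"x":0,"y":0,"z":0,"spin":0}]}}

```text
time_s: 41.7
position: [0.3831, 0.2276, 0.1117]
tcp_rot: [[0.998, -0.022, -0.054], [0.055, 0.059, 0.997], [-0.018, -0.998, 0.06]]
force: [-1.3, -0.1, -4.2]
opening: 0.585
```

```bash
python3 s.py;python3 s.py; python3 s.py
```

```text
t 41.80 [0.3859 0.225  0.1116] yaw 0.0528 tilt [-0.0188  0.0585] F [ 0.1 -0.2 -2.8] op 51.0 j [ 13.2  25.3 112.7   5.2  42.5   6.3]
t 41.90 [0.3877 0.2238 0.112 ] yaw 0.0491 tilt [-0.0169  0.0589] F [ 0.3 -0.2 -2.4] op 51.2 j [ 13.   25.2 112.6   5.2  42.5   6.3]
t 42.00 [0.3882 0.2234 0.1122] yaw 0.0473 tilt [-0.0165  0.0591] F [-1.1  0.  -2. ] op 51.4 j [ 12.9  25.2 112.6   5.2  42.5   6.4]
```

Emit:
{"name": "apply_moves", "arguments": {"steps": [{"x":-12,"y":24,"z":-18,"spin":0.001},{"x":-12,"y":24,"z":-18,"spin":0.001},{"x":0,"y":0,"z":0,"spin":0}]}}

```text
time_s: 42.3
position: [0.3689, 0.2692, 0.0755]
tcp_rot: [[0.999, -0.011, -0.038], [0.039, 0.06, 0.997], [-0.009, -0.998, 0.06]]
force: [-0.5, -1.2, -2.8]
opening: 0.588
```

```bash
python3 s.py;python3 s.py; python3 s.py
python3 - <<'E'
from h import *
s,p,im=snap("wrist","w31")
cv2.imwrite("pics/m31.png",cv2.resize(im[60:260,140:420],None,fx=2.7,fy=2.7,interpolation=cv2.INTER_CUBIC))
print("stage",fit("w31",.357,.2708,.05,[(.09,.14,.024,1)]))
E
```

```text
t 42.40 [0.3713 0.2685 0.0768] yaw 0.0380 tilt [-0.0073  0.0606] F [-0.2 -0.4 -2.7] op 51.2 j [ 19.3  29.6 113.4   5.8  36.4  12.5]
t 42.50 [0.3719 0.2685 0.0775] yaw 0.0371 tilt [-0.0057  0.0612] F [ 0.5 -0.3 -2.6] op 51.7 j [ 19.3  29.5 113.4   5.8  36.4  12.5]
t 42.60 [0.3718 0.2686 0.0777] yaw 0.0370 tilt [-0.0055  0.0615] F [ 0.2 -0.5 -2.8] op 51.5 j [ 19.3  29.5 113.4   5.8  36.4  12.6]
stage (array([0.3578, 0.2757, 0.0447]), np.float32(11.1))
```

View pics/m31.png

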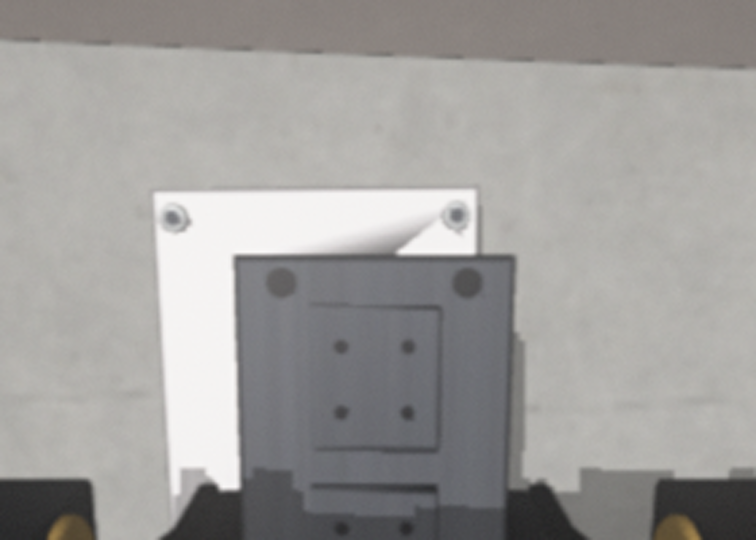

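Emit:
{"name": "apply_moves", "arguments": {"steps": [{"x":-15,"y":4,"z":-14,"spin":0.012}]}}

```text
time_s: 42.75
position: [0.3615, 0.2733, 0.0653]
tcp_rot: [[0.999, 0.003, -0.047], [0.047, 0.064, 0.997], [0.006, -0.998, 0.064]]
force: [0.4, 1.3, -2.9]
opening: 0.591
```

```bash
python3 s.py;python3 s.py; python3 s.py
python3 - <<'E'
from h import *
s,p,im=snap("wrist","w32");st()
cv2.imwrite("pics/m32.png",cv2.resize(im[60:260,140:420],None,fx=2.7,fy=2.7,interpolation=cv2.INTER_CUBIC))
E
```

```text
t 42.85 [0.3538 0.2717 0.0631] yaw 0.0493 tilt [-0.0113  0.0597] F [-2.4  0.7 -2.5] op 51.7 j [ 20.5  30.8 115.5   6.3  33.3  12.5]
t 42.95 [0.3568 0.2725 0.0639] yaw 0.0489 tilt [-0.0062  0.0613] F [ 0.6 -0.6 -2.3] op 51.4 j [ 20.5  30.7 115.3   6.2  33.2  12.5]
t 43.05 [0.3579 0.2729 0.0642] yaw 0.0488 tilt [-0.0043  0.062 ] F [-0.3 -0.9 -2.3] op 50.8 j [ 20.5  30.7 115.3   6.3  33.2  12.5]
t 43.10 [0.3579 0.2729 0.0642] yaw 0.0487 tilt [-0.0043  0.0621] F [ 1.   1.  -2.8] op 51.6 j [ 20.5  30.7 115.3   6.3  33.2  12.5]
```

View pics/m32.png

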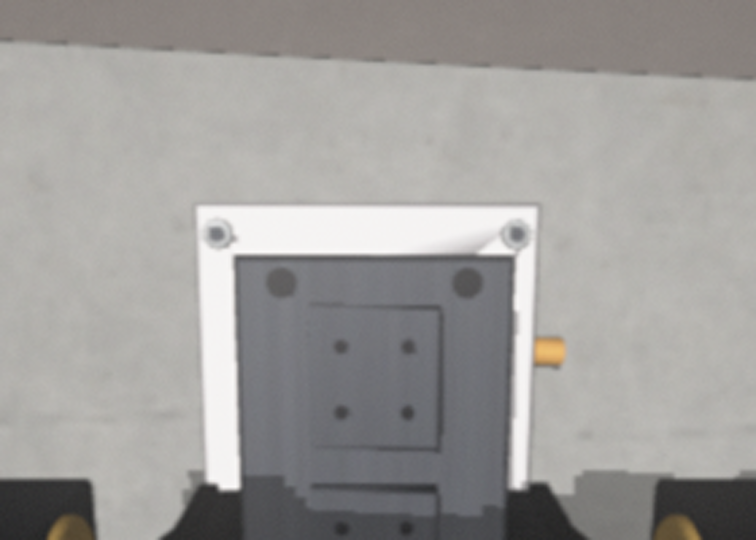

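Run:
```python
from h import *
p,s=pickle.load(open("pics/w32.pkl","rb"))
g=lambda u,v:((u+.5)/2.7+140,(v+.5)/2.7+60)
z=.0642+.0228+.006
A=pix2w(p,[g(235,257),g(515,257),g(241,470),g(509,470)],z);B=pix2w(p,[g(197,206),g(538,206),g(205,440),g(530,440)],.024)
for M,L in((A,.056),(B,.07)):
  d=M[1]-M[0];a=np.arctan2(d[1],d[0]);e=(M[0]+M[1]-M[2]-M[3])[:2];a2=np.arctan2(-e[0],e[1])
  print(M,'w',np.linalg.norm(d),'yaw',a,a2,'c',(M[0]+M[1])[:2]/2-L*np.array([-np.sin(.05),np.cos(.05)]))
```

```text
[[0.33095255 0.32566912 0.093     ]
 [0.38152416 0.32817839 0.093     ]
 [0.3328592  0.28593865 0.093     ]
 [0.38360798 0.2884777  0.093     ]] w 0.05063382038628727 yaw 0.049577503223869224 0.05019577242600976 c [0.35903719 0.27099374]
[[0.31011194 0.33648515 0.024     ]
 [0.39755264 0.34082024 0.024     ]
 [0.31293515 0.2749277  0.024     ]
 [0.40070719 0.27931302 0.024     ]] w 0.08754809067867311 yaw 0.04953697710946712 0.04853604155349631 c [0.35733083 0.26874018]
```

Emit:
{"name": "apply_moves", "arguments": {"steps": [{"x":-1.5,"y":-1.5,"z":-27,"spin":0.001}]}}

```text
time_s: 43.2
position: [0.3604, 0.2728, 0.0394]
tcp_rot: [[0.999, 0.005, -0.05], [0.05, 0.065, 0.997], [0.008, -0.998, 0.065]]
force: [0.2, 0.2, -2.5]
opening: 0.591
```

```bash
python3 s.py;python3 s.py
```

```text
t 43.30 [0.3557 0.2708 0.036 ] yaw 0.0492 tilt [-0.0074  0.0608] F [-1.1 -1.2 -2.8] op 51.0 j [ 20.3  34.2 116.5   7.1  28.7  11.3]
t 43.40 [0.3564 0.2713 0.0373] yaw 0.0494 tilt [-0.0052  0.0618] F [ 0.  -0.1 -1.6] op 51.6 j [ 20.3  34.  116.4   7.1  28.8  11.3]
```

Emit:
{"name": "apply_moves", "arguments": {"steps": [{"x":0,"y":0,"z":-11,"spin":0}]}}

```text
time_s: 43.5
position: [0.3581, 0.2719, 0.0275]
tcp_rot: [[0.999, -0.001, -0.049], [0.049, 0.063, 0.997], [0.002, -0.998, 0.063]]
force: [0.8, 0.3, -3.4]
opening: 0.59
```

```bash
python3 s.py;python3 s.py
```

```text
t 43.60 [0.3565 0.2713 0.026 ] yaw 0.0493 tilt [-0.0055  0.0617] F [-0.5  0.2 -2.4] op 51.6 j [ 20.3  35.5 116.7   7.5  27.1  10.8]
t 43.70 [0.3565 0.2713 0.0264] yaw 0.0494 tilt [-0.0053  0.0618] F [ 1.1 -0.4 -1.8] op 51.5 j [ 20.3  35.5 116.7   7.5  27.1  10.8]
```

Emit:
{"name": "apply_moves", "arguments": {"steps": [{"x":0,"y":0,"z":-7,"spin":0}]}}

```text
time_s: 43.8
position: [0.3572, 0.2717, 0.0199]
tcp_rot: [[0.999, -0.003, -0.049], [0.049, 0.063, 0.997], [-0.0, -0.998, 0.063]]
force: [0.7, -0.2, -2.3]
opening: 0.587
```

```bash
python3 s.py
```

```text
t 43.90 [0.3562 0.2713 0.0189] yaw 0.0494 tilt [-0.006   0.0615] F [ 0.5 -0.6 -2.5] op 51.3 j [ 20.3  36.4 116.9   7.8  26.   10.5]
```

Emit:
{"name": "apply_moves", "arguments": {"steps": [{"x":0,"y":0,"z":-5,"spin":0}]}}

```text
time_s: 44.0
position: [0.3566, 0.2714, 0.014]
tcp_rot: [[0.999, -0.005, -0.049], [0.049, 0.062, 0.997], [-0.002, -0.998, 0.062]]
force: [-0.4, 0.6, -3.0]
opening: 0.589
```

```bash
python3 s.py
```

```text
t 44.10 [0.3559 0.2711 0.0134] yaw 0.0494 tilt [-0.0069  0.0611] F [-0.3 -0.2 -3.2] op 51.5 j [ 20.3  37.2 117.    8.1  25.2  10.2]
```

Emit:
{"name": "apply_moves", "arguments": {"steps": [{"x":0,"y":0,"z":-4,"spin":0}]}}

```text
time_s: 44.2
position: [0.3561, 0.2712, 0.0094]
tcp_rot: [[0.999, -0.006, -0.049], [0.049, 0.061, 0.997], [-0.003, -0.998, 0.062]]
force: [0.6, -0.0, -2.9]
opening: 0.591
```

```bash
python3 s.py
```

```text
t 44.30 [0.3557 0.271  0.009 ] yaw 0.0494 tilt [-0.0077  0.0609] F [-0.  -0.1 -3. ] op 51.7 j [ 20.3  37.7 117.1   8.3  24.6  10. ]
```

Emit:
{"name": "apply_moves", "arguments": {"steps": [{"x":0,"y":0,"z":-1.5,"spin":0}]}}

```text
time_s: 44.4
position: [0.3557, 0.2711, 0.0074]
tcp_rot: [[0.999, -0.008, -0.049], [0.049, 0.061, 0.997], [-0.005, -0.998, 0.061]]
force: [-1.0, 1.1, -1.0]
opening: 0.59
```

```bash
python3 s.py
```

```text
t 44.50 [0.3557 0.2711 0.0075] yaw 0.0494 tilt [-0.0075  0.0609] F [ 1.   0.4 -2.6] op 51.0 j [ 20.3  37.9 117.1   8.3  24.3   9.9]
```

Emit:
{"name": "apply_moves", "arguments": {"steps": [{"x":0,"y":0,"z":0,"spin":0},{"x":0,"y":0,"z":0,"spin":0},{"x":0,"y":0,"z":0,"spin":0},{"x":0,"y":0,"z":0,"spin":0}], "grip": 70}}

```text
time_s: 44.9
position: [0.3565, 0.2713, 0.0081]
tcp_rot: [[0.999, -0.006, -0.049], [0.049, 0.062, 0.997], [-0.003, -0.998, 0.062]]
force: [-0.3, -0.1, 0.1]
opening: 0.79
```

Emit:
{"name": "apply_moves", "arguments": {"steps": [{"x":0,"y":0,"z":20,"spin":0},{"x":0,"y":0,"z":30,"spin":0},{"x":0,"y":-25,"z":40,"spin":0},{"x":10,"y":-40,"z":30,"spin":0},{"x":10,"y":-40,"z":10,"spin":0},{"x":0,"y":0,"z":0,"spin":0}]}}

```text
time_s: 45.5
position: [0.3776, 0.1633, 0.1424]
tcp_rot: [[0.999, -0.003, -0.053], [0.053, 0.059, 0.997], [0.0, -0.998, 0.059]]
force: [0.7, -0.9, 0.2]
opening: 0.801
```

```bash
python3 s.py;python3 s.py;python3 - <<'E'
from h import *
s,p,im=snap("wrist","w33");s2,p2,im2=snap("scene","sc33");snap("top","top33");st()
q=w2pix(p2,[[.357,.27,.03]])[0].astype(int)
cv2.imwrite("pics/m33.png",np.vstack([cv2.resize(im2[q[1]-40:q[1]+40,q[0]-60:q[0]+60],(560,373),interpolation=cv2.INTER_CUBIC),im[20:245]]))
print("ins",fit("w33",.357,.27,.05,[(.052,.112,.036,-1)]),"stage",fit("w33",.357,.27,.05,[(.09,.14,.024,1)]))
E
```

```text
t 45.60 [0.3752 0.1657 0.1411] yaw 0.0551 tilt [-0.0072  0.0598] F [ 0.1 -0.  -0.1] op 70.0 j [  5.2  19.6 116.1   4.9  44.6  -1.4]
t 45.70 [0.3738 0.1668 0.1402] yaw 0.0585 tilt [-0.0103  0.0595] F [ 0.9  0.3 -0.1] op 69.9 j [  5.4  19.7 116.1   4.9  44.6  -1.4]
t 45.85 [0.3736 0.1672 0.1399] yaw 0.0602 tilt [-0.011   0.0593] F [-0.7  0.3 -0.7] op 69.6 j [  5.5  19.8 116.1   4.9  44.6  -1.5]
ins (array([0.357 , 0.2689, 0.0415]), np.float32(74.9)) stage (array([0.3558, 0.2716, 0.0468]), np.float32(38.8))
```

View pics/m33.png

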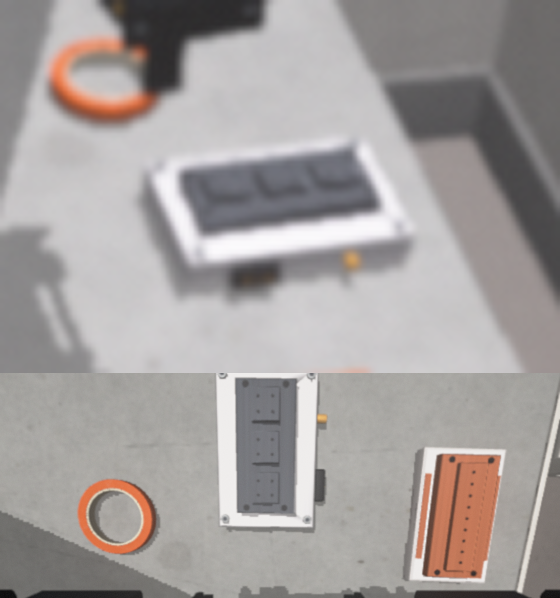

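View pics/sc33.png

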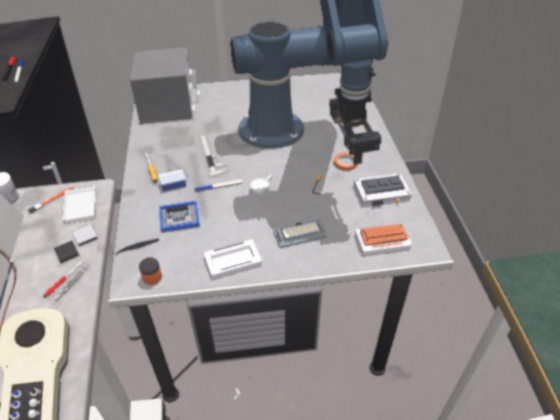

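Run:
```python
from h import *
for n in("w28","w33"):
  for z in(.026,.032,.038): print(n,"cu z",z,fit(n,.539,.2195,.027,[(.052,.112,z,-1)],ch=0))
  print("dock",fit(n,.539,.2195,.027,[(.074,.126,.02,1)],ch=2))
for z in(.030,.036,.042): print("st",z,fit("w33",.357,.27,.05,[(.052,.112,z,-1)]),fit("w33",.357,.27,.05,[(.052,.112,z,-1)],ch=2))
print(fit("top33",.5385,.219,.027,[(.052,.112,.032,-1)],ch=0),fit("top33",.5385,.219,.027,[(.074,.126,.02,1)],ch=2))
print(fit("top33",.357,.27,.05,[(.052,.112,.036,-1)],ch=2),fit("top33",.357,.27,.05,[(.09,.14,.024,1)],ch=2))
im=cv2.imread("pics/top33.png");cv2.imwrite("pics/m34.png",cv2.resize(im[140:280,120:420],None,fx=2.6,fy=2.6,interpolation=cv2.INTER_CUBIC))
```

```text
w28 cu z 0.026 (array([0.5464, 0.2199, 0.0296]), np.float32(50.3))
w28 cu z 0.032 (array([0.5455, 0.2194, 0.0216]), np.float32(49.6))
w28 cu z 0.038 (array([0.5388, 0.221 , 0.0292]), np.float32(31.5))
dock (array([0.5393, 0.2193, 0.0268]), np.float32(53.3))
w33 cu z 0.026 (array([0.543 , 0.2196, 0.0408]), np.float32(50.2))
w33 cu z 0.032 (array([0.5342, 0.2197, 0.0447]), np.float32(61.7))
w33 cu z 0.038 (array([0.5312, 0.2206, 0.0492]), np.float32(39.0))
dock (array([0.5379, 0.2199, 0.0262]), np.float32(51.8))
st 0.03 (array([0.3566, 0.27  , 0.0481]), np.float32(71.0)) (array([0.3566, 0.2699, 0.0472]), np.float32(72.2))
st 0.036 (array([0.357 , 0.2689, 0.0415]), np.float32(74.9)) (array([0.357 , 0.2691, 0.0406]), np.float32(75.4))
st 0.042 (array([0.357 , 0.2675, 0.051 ]), np.float32(72.7)) (array([0.357 , 0.2676, 0.0511]), np.float32(72.7))
(array([0.5388, 0.2143, 0.0313]), np.float32(59.6)) (array([0.5438, 0.2154, 0.0423]), np.float32(30.8))
(array([ 0.3573,  0.2852, -0.184 ]), np.float32(10.1)) (array([0.3562, 0.2777, 0.0277]), np.float32(7.5))
```

View pics/m34.png

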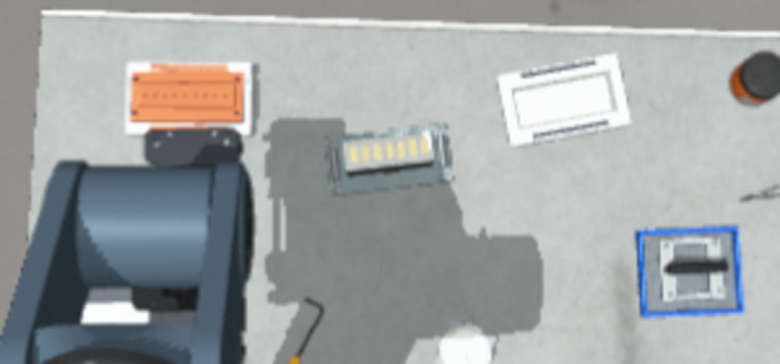

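Run:
```python
from h import *
im=cv2.imread("pics/w28.png");a=cv2.resize(im[15:190,220:340],None,fx=3.4,fy=3.4,interpolation=cv2.INTER_CUBIC)
im=cv2.imread("pics/sc33.png");b=cv2.resize(im[165:260,340:425],None,fx=4.4,fy=595/95,interpolation=cv2.INTER_CUBIC)
cv2.imwrite("pics/m35.png",np.hstack([a[:595],b[:595]]))
```

```text
(no output)
```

View pics/m35.png

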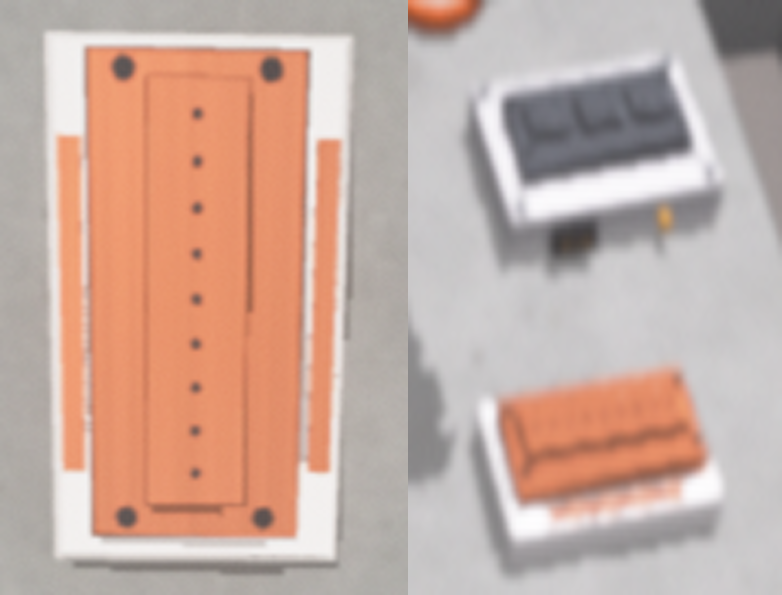

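Run:
```python
from rig import job
print(job.hand_in())
```

```text
the job is handed in; nothing more can be done
None
```

The changeover is done and the job is handed in at about 46 s of the 112 s allowed. All four pieces looked correctly placed in my last pictures; `job.hand_in()` gives no verdict.

**Placements**

| Part | Where it is | Last check |
|---|---|---|
| Window clamp | Blue tray | About 3–4 mm from the tray centre, looks flat |
| Lead strip | Strip rest bed | About 2 mm off centre, yaw matches the rest to about 0.001 rad |
| Copper insert | Copper-marked dock | Looks centred and level between the two bars |
| Steel insert | Stage | Within about 3 mm of the stage centre, looks level |

The jar was never approached and looks unmoved. The gripper was open and clear of everything at hand-in.

**Checks that failed or disagreed**
- **First grasp missed:** the gripper closed above the clamp handle. Touching the handle showed the fingertips about 22 mm behind the reported tool point, not 8 mm ahead of it. I used that offset for the later grasps, and all of them held.
- **Tool tilt:** fast moves left the tool tilted by up to about 0.06 rad. I corrected the tilt across the jaws before the strip and copper grasps and before each insert was placed.
- **Strip height:** the strip touched down about 7 mm higher than I expected. That fits a bed 12 mm high on top of the 8 mm base. It is my inference, and I released the strip there.
- **Copper insert position:** the automatic fits were unreliable because the bars are the same colour as the insert. I relied on the close-up pictures and on the contact force and depth when it went down.
- **Steel insert contact:** I felt no clear contact before releasing it, about 0.3 mm above full depth. Its seating rests on the pictures taken afterwards.

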